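Dry-fit a mousetrap car before gluing

TASK

Dry-fit the mousetrap car on its white foam-board chassis before anything is glued: stand the blue axle bracket on the drawn outline at the square rear end, the yellow bracket on the outline behind the narrowed nose, and lay the mousetrap flat on the outline between them with its wire bow towards the nose. The black axle lies in both notches of the blue bracket and the wooden axle in both notches of the yellow one, each sticking out evenly on the left and right. Leave the glue gun, the CD wheels and the box of corks where they are.

Things in the scene. Friction and masses are not known exactly. Their poses are not given: they have to be found in the camera images.
- chassis: White foam-board chassis taped to the bench, 7 mm thick, 110 wide. x to the front: square rear end at x -140, nose narrowing from +135 to a 30 wide tip at +170; z up. Origin: underside, below the middle marker outline. Outline centres, all at y 0: rear bracket x -115, mousetrap 0 (lengthwise along x), front bracket +115 (brackets lengthwise along y); each 2 mm bigger all round than its part.
- blue_bracket_c (a point): Rear axle bracket (mm): blue plastic bar 100 long (y) x 30 wide (x) x 22 high, a 12 mm thick cheek at each end rising to 43; a 90 degree V notch 22 wide in each cheek's top, bottom at 32: an axle in both lies along y, its centre 39 above the underside. Between the cheeks 76 free. Same either way round. Point: centre, 21.5 above the underside; z up.
- yellow_bracket_c (a point): Front axle bracket, lower (mm): yellow plastic bar 100 long (y) x 30 wide (x) x 14 high, a 12 mm thick cheek at each end rising to 35; a 90 degree V notch 22 wide in each cheek's top, bottom at 24: an axle in both lies along y, its centre 31 above the underside. Between the cheeks 76 free. Same either way round. Point: centre, 17.5 above the underside; z up.
- mousetrap_c (a point): Snap mousetrap, already sprung, lying flat: pale wooden base 98 mm long (x), 47 wide (y), 7 thick; copper spring coil across the middle, top 16 mm above the underside; the U-shaped steel wire bow lies over the +x half above a small brass plate, the -x half is bare wood with one thin wire. Point: centre of the base, 3.5 mm above its underside; x points to the bow end, z up.
- black_axle_c (a point): Axle, a straight black carbon rod 10 mm in diameter and 160 mm long, lying on the bench. Point: its centre; its y axis runs along the rod (x and z turn as it rolls).
- wood_axle_c (a point): Axle, a straight pale wooden rod 10 mm in diameter and 160 mm long, lying on the bench. Point: its centre; its y axis runs along the rod (x and z turn as it rolls).
- glue_gun: Bystander: cordless navy-blue glue gun lying on its side, about 170 mm long and 36 mm high, yellow nozzle and trigger. Origin on its underside, under the barrel. Leave it where it is.
- cd_wheels: Bystander: pile of six CDs for wheels, 120 mm across and 7 mm high, with a cork hub 24 mm across standing on the middle up to 31 mm. Origin: centre of its underside. Leave it where it is.
- cork_box: Bystander: open cardboard box of corks, 100 by 70 mm, 28 mm high. Origin: centre of its underside. Leave it where it is.
Mind the look-alikes: they are no part of the job. Leave any pink or purple look-alike of the part that bears mousetrap_c alone.

How it is judged:
By the outcome, as a careful person would: the job done as asked, in the order asked, and still so for the second after the job is handed in, with the robot touching nothing.
It also fails if it takes over 128 s, if anything falls off the work surface, if the arm or the gripper's body presses on something with over 40 N, if the wrist force passes 120 N, or if a joint passes its speed limit or range.

ROBOT

A 7-joint arm with a two-finger parallel gripper is mounted at the origin on the work surface. World frame = base frame: x ahead of the robot, y to its left, z up, the work surface at z = 0. Lengths are in m, angles in rad, forces in N, time in s.
With the tool pointing down it reaches from about 0.4 to 0.85 m from the base axis. Payload 4.5 kg.
Tool frame: the origin (TCP) lies on the centre line of the jaws, within the pads' length; the fingertips stand r.tip_extent ahead of it and the grasp point (between the pads) is the TCP (r.tip_extent is the distance from the TCP to the fingertips, in m); z points along the fingers, y is the line along which they close (so a half turn about z gives the same grasp; the last joint's range is limited). The gripper opens to 88 mm and grips with 3 to 60 N. Pads are 18 mm wide; open, the fingers measure 123 mm over their backs; the gripper's body (75 mm by 187 mm) begins 45 mm behind the grasp point.
Start: joints at [1.16, 0.689, -0.195, 1.565, 0.157, 0.902, -0.215], TCP at [0.269, -0.564, 0.258] pointing down, gripper open.
Joint ranges: [-3.01, 3.01], [-0.46, 2.08], [-1.47, 1.51], [0.13, 2.56], [-1, 4.14], [0.04, 2.09], [-2.66, 2.66]. Speed limits (rad/s): [2.57, 2.57, 3.14, 3.14, 3.14, 3.14, 3.14].

INTERFACE

Orientations are given as a unit quaternion [x, y, z, w].
In Python, from plant import sensors, vision, finish_job, r gives the robot as it stands. The module is installed in compiled form; this text tells all that it offers.
- The arm moves only by the tool step_arm, never from a script. Its argument "steps" is a list of rows, each a list of 2 entries, a list of its own where there are three numbers: the shift along the tool's x, y, z in cm, then the turn, a rotation vector about the tool's x, y, z in degrees. A call has 1 to 12 rows; each row shifts and turns the commanded pose from where the row before left it, along the tool's axes as they then stand; what a row does not reach is not made up. A row lasts 1/8 s, in which the tool goes at most 62.5 mm and 10.7 degrees, less where a joint would pass 70% of its speed; a pose out of reach is approached as far as the arm can. A call with a gripper value outside its range is refused whole. "claw" is the opening, from -1 (shut) to 1 (fully open), set as the call begins (left out, the last holds). The fingers move at their own pace and stop on an object; "grip_force" is the grip in N (left out, the last holds). Time passes only in rows, so rows that do not move let the fingers close. It gives the time, the measured TCP pose, the force, the opening and the grip force at its end, in the units of the state.
- sensors.get_state(): the state, without advancing time (a new reading comes with each control period).
- vision.snapshot(name): name is "scene" or "top" or "wrist"; returns a dict with "img" (384x512x3 uint8, red, green, blue), "fx", "fy", "cx", "cy" (pixels), "position" and "rotation" of the camera in the world. Camera axes: x right, y down, z forward; pixel columns grow to the right and rows downward; lengths in m; the calibration is good to about 2 mm. A picture is of the moment at which its call begins. There is no depth.
- finish_job(): hands the job in; it is judged then, once.
The state is a dict: "clock": time; "q": joint angles; "qd": joint speeds; "joint_torque": joint torques, N m; "tool_pos": TCP position; "eef_rot": TCP orientation; "contact_force": force on the tool from outside, world axes, zero at the start; "moment": the same for the moment, N m; "opening": opening from 0.0 (shut) to 1.0 (fully open); "finger_force": force on a finger pad.
Only numpy, scipy, OpenCV 4.12 (cv2) and the standard library are available. Lean on these libraries where they do the work, as an engineer would, in place of code of your own. Each camera call takes 0.05 s, during which the arm holds its last target. There are 200 camera calls.

## Working session

There is one attempt and no reset: what is moved stays moved. The work goes in short steps, Python scripts to look and compute and a tool call to move; the robot and the scene stay as the last step left them, time stands still between calls to the robot, and variables do not carry over. Pictures are saved under pics/ and viewed, at most 17 in all, crops included, and the job is handed in when it is done.

Besides the shell and the picture viewer there is one more tool, called after "Request:" as name(argument=value, ...), one argument or row to a line, values as JSON. step_arm: Moves the arm, as the interface text tells. Its arguments: {"type":"object","properties":{"steps":{"type":"array"},"claw":{"type":"number"},"grip_force":{"type":"number"}},"required":["steps"]}

```bash
mkdir -p pics; python3 - <<'E'
from plant import sensors, vision, r
import cv2
s=sensors.get_state(); print(s, r.tip_extent)
for n in ("top","scene"):
    d=vision.snapshot(n); print(n,d["fx"],d["fy"],d["cx"],d["cy"],d["position"],d["rotation"])
    cv2.imwrite(f"pics/{n}0.png",cv2.resize(d["img"][:,:,::-1],(800,600),interpolation=cv2.INTER_CUBIC)); cv2.imwrite(f"pics/{n}0raw.png",d["img"][:,:,::-1])
E
```

```text
{'clock': 0.0, 'q': array([ 1.15982451,  0.6900022 , -0.19452716,  1.566338  ,  0.15728221,
        0.90249082, -0.21510887]), 'qd': array([ 0.00058302, -0.00155457,  0.00021957,  0.00010229, -0.00096643,
        0.00139406, -0.00091262]), 'joint_torque': array([-4.45164378e-04, -5.27557290e+01, -1.26655832e+00, -1.53428954e+01,
       -5.26109990e-02,  6.56568620e-03,  1.86204893e-04]), 'tool_pos': array([ 0.26861862, -0.56366939,  0.25690057]), 'eef_rot': array([ 9.75365426e-01,  2.20593363e-01, -2.56561666e-04, -8.87612672e-04]), 'contact_force': array([ 0.04793957,  0.26830731, -0.42694744]), 'moment': array([ 0.0089454 , -0.01572537,  0.01600247]), 'finger_force': 0.0, 'opening': 0.9989923847333033} 0.019
top 361.0371693044787 361.0371693044787 257.1591519474417 191.28657071600293 [ 0.29302513 -0.06659318  1.49058005] [-0.70320176  0.70616718 -0.05436988  0.06228261]
scene 470.8947732162002 470.8947732162002 249.1694467176258 203.3656353489992 [1.10728979 0.4234005  1.28028146] [ 0.39101614  0.87892047 -0.24944602 -0.11127386]
```

View pics/top0.png

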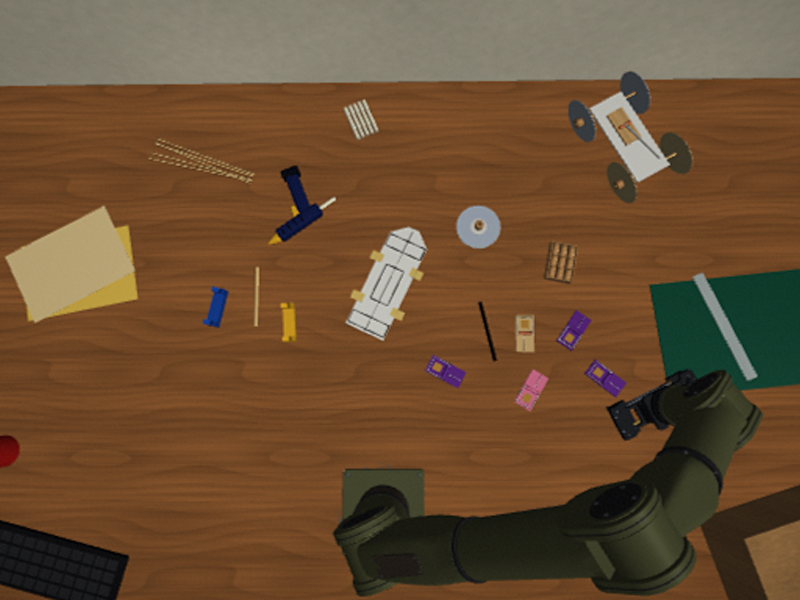

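View pics/scene0.png

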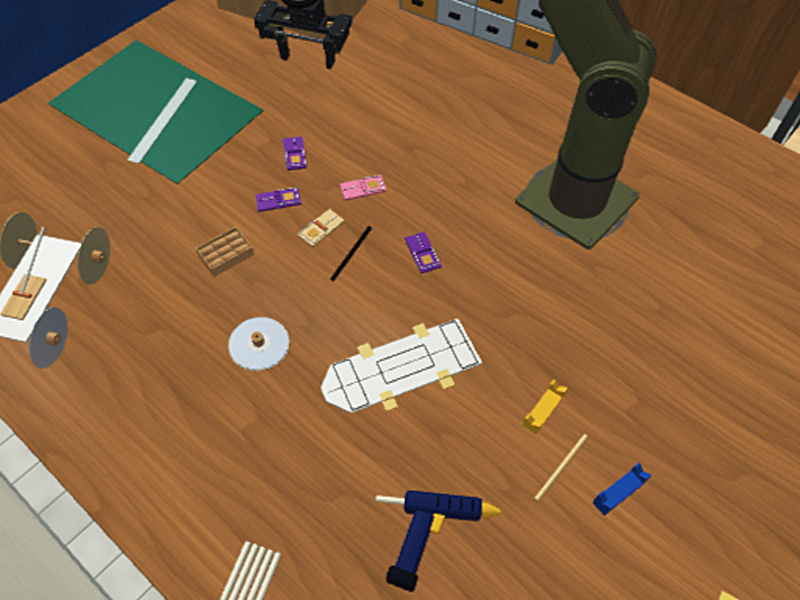

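The top view shows (800x600 px): blue bracket (215,306), yellow (289,322), wooden axle (257,296), black axle (487,331), pale mousetrap (525,333), chassis nose up at (408,228) and rear at (365,330). The purple and pink traps are look-alikes. Next I'll do coarse localisation.

```bash
cat > h.py <<'E'
import numpy as np, cv2
from scipy.spatial.transform import Rotation as R
from plant import sensors, vision, r
def ray(d,u,v):
    Rm=R.from_quat(d["rotation"]).as_matrix() if np.size(d["rotation"])==4 else np.array(d["rotation"])
    return Rm@np.array([(u-d["cx"])/d["fx"],(v-d["cy"])/d["fy"],1.])
def back(d,u,v,z):
    k=ray(d,u,v); p=np.array(d["position"]); return (p+k*(z-p[2])/k[2])
def proj(d,P):
    Rm=R.from_quat(d["rotation"]).as_matrix(); c=(np.atleast_2d(P)-d["position"])@Rm
    return np.c_[c[:,0]/c[:,2]*d["fx"]+d["cx"],c[:,1]/c[:,2]*d["fy"]+d["cy"]]
def snap(n,name,crop=None,scale=None):
    d=vision.snapshot(n); im=d["img"][:,:,::-1].copy()
    cv2.imwrite(f"pics/{name}_raw.png",im)
    np.save(f"pics/{name}.npy",{k:d[k] for k in d if k!="img"},allow_pickle=True)
    if crop: x0,y0,x1,y1=crop; im=im[y0:y1,x0:x1]
    s=scale or min(800/im.shape[1],600/im.shape[0])
    cv2.imwrite(f"pics/{name}.png",cv2.resize(im,None,fx=s,fy=s,interpolation=cv2.INTER_CUBIC)); return d
def cal(name): return np.load(f"pics/{name}.npy",allow_pickle=True).item()
def st():
    s=sensors.get_state(); Rm=R.from_quat(s["eef_rot"]).as_matrix()
    print("t",round(s["clock"],2),"pos",s["tool_pos"].round(4),"x-axis yaw",np.degrees(np.arctan2(Rm[1,0],Rm[0,0])).round(2),"z",Rm[:,2].round(3),"open",round(float(s["opening"]),3),"F",s["contact_force"].round(1),"q",s["q"].round(2)); return s,Rm
def togo(xyz,xyaw):
    "shift in tool axes (cm) and turn about tool z (deg), for tool down with tool x axis at world yaw"
    s,Rm=st(); d=Rm.T@(np.array(xyz)-s["tool_pos"])*100
    yaw=np.degrees(np.arctan2(Rm[1,0],Rm[0,0])); t=-(xyaw-yaw); t=(t+90)%180-90
    tgt=R.from_euler('z',yaw-t,degrees=True)*R.from_matrix(np.diag([1,-1,-1.]))
    rv=np.degrees((R.from_matrix(Rm).inv()*tgt).as_rotvec())
    print("shift cm",d.round(2),"turn",rv.round(2),"|d|",np.linalg.norm(d).round(1))
E
python3 - <<'E'
from h import *
d=snap("top","t1")
for n,u,v,z in [("blueA",218,289,.02),("blueB",211,324,.02),("yelA",287,304,.017),("yelB",291,341,.017),("wA",257.5,267,.005),("wB",256.5,326,.005),("bA",480,302,.005),("bB",494,360,.005),("trap top",525,315,.007),("trap bot",525,352,.007),("nose",408,228,.007),("rearL",347,321,.007),("rearR",382,340,.007),("cds",479,227,.007),("gun",310,215,.02),("purple",445,371,.007)]:
    print(n,back(d,(u+.5)*.64-.5,(v+.5)*.64-.5,z).round(3))
for nm in("top",):
    d=cal("t1"); P=R.from_quat(d["rotation"]).as_matrix(); print(P.round(2))
E
```

```text
blueA [0.568 0.439 0.02 ]
blueB [0.474 0.453 0.02 ]
yelA [0.527 0.255 0.017]
yelB [0.429 0.241 0.017]
wA [0.631 0.34  0.005]
wB [0.47  0.337 0.005]
bA [ 0.532 -0.258  0.005]
bB [ 0.378 -0.29   0.005]
trap top [ 0.496 -0.376  0.007]
trap bot [ 0.398 -0.372  0.007]
nose [ 0.737 -0.067  0.007]
rearL [0.482 0.096 0.007]
rearR [0.432 0.003 0.007]
cds [ 0.738 -0.26   0.007]
gun [0.771 0.199 0.02 ]
purple [ 0.35  -0.162  0.007]
[[-0.   -0.99  0.16]
 [-1.    0.01  0.01]
 [-0.01 -0.16 -0.99]]
```

```bash
python3 - <<'E'
from h import *
togo([.53,0.0,.36],67)
d=snap("wrist","w0"); s=sensors.get_state(); Rm=R.from_quat(s["eef_rot"]).as_matrix()
print("cam in tool",(Rm.T@(d["position"]-s["tool_pos"])).round(4)); print((Rm.T@R.from_quat(d["rotation"]).as_matrix()).round(3),d["fx"])
E
```

```text
t 0.15 pos [ 0.2687 -0.5638  0.2571] x-axis yaw 25.49 z [-0.001  0.001 -1.   ] open 1.006 F [ 0.1  0.2 -0.2] q [ 1.16  0.69 -0.19  1.57  0.16  0.9  -0.22]
shift cm [ 47.85 -39.66 -10.24] turn [-8.000e-02 -2.000e-02 -4.151e+01] |d| 63.0
cam in tool [ 0.0688 -0.0002 -0.1271]
[[ 0.    -0.964 -0.267]
 [ 1.     0.     0.   ]
 [-0.    -0.267  0.964]] 273.39125939210237
```

Request:
step_arm(
  steps=[
    [[4.35,-3.6,-0.93],[0,0,0]],
    [[4.35,-3.6,-0.93],[0,0,0]],
    [[4.35,-3.6,-0.93],[0,0,0]],
    [[4.35,-3.6,-0.93],[0,0,0]],
    [[4.35,-3.6,-0.93],[0,0,0]],
    [[4.35,-3.6,-0.93],[0,0,0]],
    [[4.35,-3.6,-0.93],[0,0,0]],
    [[4.35,-3.6,-0.93],[0,0,0]],
    [[4.35,-3.6,-0.93],[0,0,0]],
    [[4.35,-3.6,-0.93],[0,0,0]],
    [[4.35,-3.6,-0.93],[0,0,0]],
  ],
)

```text
clock: 1.58
tool_pos: [0.5309, 0.0008, 0.3603]
eef_rot: [0.975, 0.221, -0.0, 0.0]
contact_force: [-0.1, -0.1, 0.7]
opening: 0.998
finger_force: 0.0
```

Request:
step_arm(
  steps=[
    [[0,0,0],[0,0,-10.4]],
    [[0,0,0],[0,0,-10.4]],
    [[0,0,0],[0,0,-10.4]],
    [[0,0,0],[0,0,-10.4]],
    [[0,0,0],[0,0,0]],
    [[0,0,0],[0,0,0]],
  ],
)

```text
clock: 2.33
tool_pos: [0.5304, -0.001, 0.3599]
eef_rot: [0.834, 0.551, -0.0, 0.0]
contact_force: [0.4, -0.7, -1.1]
opening: 1.003
finger_force: 0.0
```

```bash
python3 - <<'E'
from h import *
st(); snap("wrist","w1")
E
```

```text
t 2.33 pos [ 0.5304 -0.001   0.3599] x-axis yaw 66.9 z [-0. -0. -1.] open 1.003 F [ 0.4 -0.7 -1.1] q [ 0.19  0.46 -0.43  1.7   0.22  1.03 -0.72]
```

View pics/w1.png

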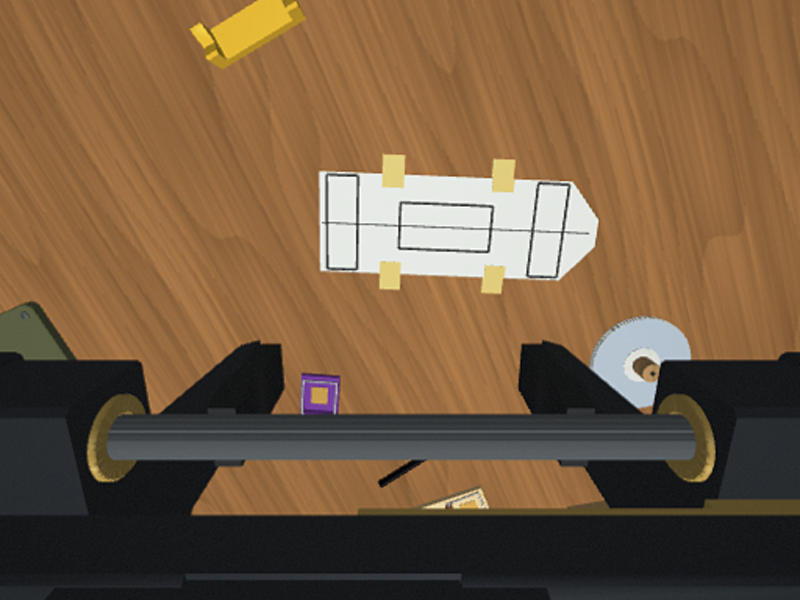

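The wrist view shows the chassis clearly, nose to the right. Rear outline corners are about (326,174), (357,175), (358,270), (327,269); front outline about (538,182), (570,183), (558,279), (528,276). I'll fit the pose.

```bash
cat >> h.py <<'E'
def fitpose(d,model,px,z):
    W=np.array([back(d,(u+.5)*.64-.5,(v+.5)*.64-.5,zz)[:2] for (u,v),zz in zip(px,np.broadcast_to(z,len(px)))]); M=np.array(model,float)
    mc,wc=M.mean(0),W.mean(0); A=(M-mc); B=(W-wc)
    th=np.arctan2((A[:,0]*B[:,1]-A[:,1]*B[:,0]).sum(),(A*B).sum()); c,s_=np.cos(th),np.sin(th); Q=np.array([[c,-s_],[s_,c]])
    t=wc-Q@mc; return t,th,(W-(M@Q.T+t))*1000
def linefit(d,img,segs,z,p0,span=.004):
    "dark line template refinement"
    g=cv2.GaussianBlur(cv2.cvtColor(img,cv2.COLOR_BGR2GRAY),(0,0),.8).astype(np.float32)
    pts=np.concatenate([np.array(a)+np.linspace(.03,.97,60)[:,None]*(np.array(b)-np.array(a)) for a,b in segs])
    def f(p):
        c,s=np.cos(p[2]),np.sin(p[2]); w=pts@np.array([[c,s],[-s,c]])+p[:2]
        q=proj(d,np.c_[w,np.full(len(w),z)]).astype(np.float32)
        return float(cv2.remap(g,q[:,0].reshape(-1,1),q[:,1].reshape(-1,1),cv2.INTER_CUBIC).mean())
    from scipy.optimize import minimize
    best=min((minimize(f,[p0[0]+a,p0[1]+b,p0[2]],method="Nelder-Mead",options=dict(initial_simplex=np.array([[p0[0]+a,p0[1]+b,p0[2]]]*4)+np.vstack([np.zeros(3),np.diag([.002,.002,.01])]))) for a in(-.002,0,.002) for b in(-.002,0,.002)),key=lambda o:o.fun)
    return best.x,best.fun
def rect(cx,hx,hy): 
    c=[(cx-hx,-hy),(cx+hx,-hy),(cx+hx,hy),(cx-hx,hy)]; return [(c[i],c[(i+1)%4]) for i in range(4)]
CH=rect(-.115,.017,.052)+rect(.115,.017,.052)+rect(0,.051,.0255)
E
python3 - <<'E'
from h import *
d=cal("w1"); im=cv2.imread("pics/w1_raw.png")
px=[(326,174),(357,175),(358,270),(327,269),(538,182),(570,183),(558,279),(528,276)]
M=[(-.132,.052),(-.098,.052),(-.098,-.052),(-.132,-.052),(.098,.052),(.132,.052),(.132,-.052),(.098,-.052)]
t,th,res=fitpose(d,M,px,.007); print(t,np.degrees(th)); print(res.round(1))
x,f=linefit(d,im,CH,.007,[*t,th]); print(x,np.degrees(x[2]),f)
dt=cal("t1"); x2,f2=linefit(dt,cv2.imread("pics/t1_raw.png"),CH,.007,x); print("top",x2,np.degrees(x2[2]),f2)
# blue from above: go
togo([.52,.446,.30],np.degrees(np.arctan2(.439-.453,.568-.474)))
E
```

```text
[ 0.58147821 -0.00941224] -25.17187242676662
[[-0.5  1.1]
 [-0.9  1.4]
 [ 0.5 -0.5]
 [-0.9  0. ]
 [-0.2  0.9]
 [ 0.8  0.7]
 [ 0.6 -3. ]
 [ 0.6 -0.5]]
[ 0.58084443 -0.00891522 -0.44306158] -25.38555855611573 122.22450256347656
top [ 0.58113292 -0.00875802 -0.43766734] -25.076491315458433 136.3007049560547
t 2.38 pos [ 0.5304 -0.0009  0.36  ] x-axis yaw 66.94 z [-0. -0. -1.] open 0.999 F [-0.1  0.7 -0.6] q [ 0.19  0.46 -0.42  1.7   0.22  1.03 -0.71]
shift cm [ 40.71 -18.46   5.99] turn [1.000e-02 1.000e-02 7.542e+01] |d| 45.1
```

Request:
step_arm(
  steps=[
    [[5.09,-2.31,0.75],[0,0,0]],
    [[5.09,-2.31,0.75],[0,0,0]],
    [[5.09,-2.31,0.75],[0,0,0]],
    [[5.09,-2.31,0.75],[0,0,0]],
    [[5.09,-2.31,0.75],[0,0,0]],
    [[5.09,-2.31,0.75],[0,0,0]],
    [[5.09,-2.31,0.75],[0,0,0]],
    [[5.09,-2.31,0.75],[0,0,0]],
  ],
)

```text
clock: 3.38
tool_pos: [0.5187, 0.448, 0.2997]
eef_rot: [0.834, 0.552, 0.0, 0.0]
contact_force: [0.6, -0.3, 0.7]
opening: 0.999
finger_force: 0.0
```

Request:
step_arm(
  steps=[
    [[0,0,0.5],[0,0,9.4]],
    [[0,0,0.5],[0,0,9.4]],
    [[0,0,0.5],[0,0,9.4]],
    [[0,0,0.5],[0,0,9.4]],
    [[0,0,0.5],[0,0,9.4]],
    [[0,0,0.5],[0,0,9.4]],
    [[0,0,0.5],[0,0,9.4]],
    [[0,0,0.5],[0,0,9.4]],
    [[0,0,0],[0,0,0]],
    [[0,0,0],[0,0,0]],
  ],
)

```text
clock: 4.62
tool_pos: [0.5187, 0.4464, 0.2602]
eef_rot: [0.998, -0.07, 0.0, -0.0]
contact_force: [-0.4, 0.5, -0.3]
opening: 1.002
finger_force: 0.0
```

```bash
python3 - <<'E'
from h import *
st(); snap("wrist","w2")
E
```

```text
t 4.62 pos [0.5187 0.4464 0.2602] x-axis yaw -7.98 z [ 0.  0. -1.] open 1.002 F [-0.4  0.5 -0.3] q [-0.77  0.77 -0.02  1.37  0.02  1.01 -2.5 ]
```

View pics/w2.png

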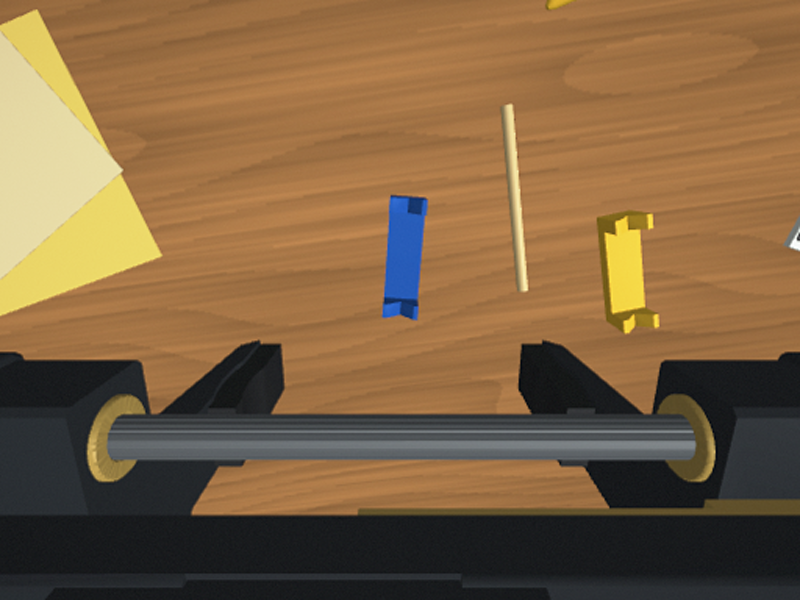

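The blue bracket stands upright at about (405,257), the wooden axle runs (508,105)–(522,291), and the yellow bracket is upright at about (627,270). I'll fit their poses by silhouette.

```bash
cat >> h.py <<'E'
def box(x0,x1,y0,y1,z0,z1): return np.array([(x,y,z) for x in(x0,x1) for y in(y0,y1) for z in(z0,z1)])/1000.
def bracket(bar,top):
    P=[box(-15,15,-50,50,0,bar)]
    for y0,y1 in((-50,-38),(38,50)):
        P.append(box(-15,15,y0,y1,0,top-11))
        for s in(-1,1): P.append(np.array([(s*x,y,z) for y in(y0,y1) for x,z in((15,top-11),(0,top-11),(15,top),(11,top))])/1000.)
    return P
ROD=[np.array([(5*np.cos(a),y,5+5*np.sin(a)) for y in(-80,80) for a in np.linspace(0,6.28,24)])/1000.]
TRAP=[box(-49,49,-23.5,23.5,0,7)]
MODELS=dict(blue=bracket(22,43),yellow=bracket(14,35),rod=ROD,trap=TRAP)
def render(d,parts,p,z0,shape,ss=4):
    m=np.zeros((shape[0]*ss,shape[1]*ss),np.uint8); c,s=np.cos(p[2]),np.sin(p[2])
    for P in parts:
        w=np.c_[P[:,0]*c-P[:,1]*s+p[0],P[:,0]*s+P[:,1]*c+p[1],P[:,2]+z0]
        q=((proj(d,w)+.5)*ss-.5)
        cv2.fillConvexPoly(m,cv2.convexHull((q*16).round().astype(np.int32)),255,shift=4)
    return cv2.resize(m,(shape[1],shape[0]),interpolation=cv2.INTER_AREA)/255.
def silfit(d,mask,parts,p0,z0=0.):
    from scipy.optimize import minimize
    f=lambda p: np.abs(render(d,parts,p,z0,mask.shape)-mask).sum()
    b=np.array(p0,float)
    for sc in(1,.4,.15):
        b=minimize(f,b,method="Nelder-Mead",options=dict(initial_simplex=b+sc*np.vstack([np.zeros(3),np.diag([.008,.008,.08])]),xatol=2e-5,fatol=.05)).x
    return b,f(b),mask.sum()
def cmask(img,lo,hi,roi):
    x0,y0,x1,y1=roi; h=cv2.cvtColor(img,cv2.COLOR_BGR2HSV); m=cv2.inRange(h,lo,hi); k=np.zeros_like(m); k[y0:y1,x0:x1]=m[y0:y1,x0:x1]
    n,l,s,_=cv2.connectedComponentsWithStats(k); return (l==1+np.argmax(s[1:,4])).astype(float) if n>1 else k*0.
E
python3 - <<'E'
from h import *
d=cal("w2"); im=cv2.imread("pics/w2_raw.png"); h=cv2.cvtColor(im,cv2.COLOR_BGR2HSV)
for u,v in((405,257),(410,205),(625,275),(640,320),(515,200),(515,260),(560,300),(460,200)): print(u,v,h[int(v*.64),int(u*.64)],end=" ")
mb=cmask(im,(100,120,30),(130,255,255),(220,110,300,220)); my=cmask(im,(18,170,60),(32,255,255),(370,125,440,220)); mw=cmask(im,(12,30,150),(30,165,255),(305,55,350,195))
for n,m,k,p0 in(("blue",mb,"blue",(.521,.446,1.42)),("yel",my,"yellow",(.478,.248,1.71-np.pi)),("wood",mw,"rod",(.55,.338,-1.55))):
    p,f,a=silfit(d,m,MODELS[k],p0); print("\n",n,p.round(4),np.degrees(p[2]).round(2),round(f,1),a)
E
```

```text
405 257 [109 199 186] 410 205 [109 206 104] 625 275 [ 25 181 245] 640 320 [ 22 198 152] 515 200 [ 20 101 217] 515 260 [ 19 110 123] 560 300 [ 14 147 166] 460 200 [ 15 148 176] 
 blue [0.5193 0.444  1.3607] 77.96 89.4 1682.0

 yel [ 0.4781  0.2496 -1.4944] -85.62 55.1 2133.0

 wood [ 0.5618  0.3267 -1.5576] -89.25 5070.8 6043.0
```

```bash
python3 - <<'E'
from h import *
togo([.5193,.4440,.0225],-12)
E
```

```text
t 4.67 pos [0.5189 0.4464 0.2603] x-axis yaw -8.01 z [ 0.  0. -1.] open 0.999 F [-0.5  0.1  0.8] q [-0.77  0.77 -0.02  1.37  0.02  1.01 -2.5 ]
shift cm [ 0.07  0.23 23.78] turn [-0.02 -0.02  3.99] |d| 23.8
```

Request:
step_arm(
  steps=[
    [[0.07,0.23,4],[0,0,4]],
    [[0,0,5],[0,0,0]],
    [[0,0,5],[0,0,0]],
    [[0,0,4],[0,0,0]],
    [[0,0,3],[0,0,0]],
    [[0,0,2],[0,0,0]],
    [[0,0,0.75],[0,0,0]],
    [[0,0,0],[0,0,0]],
  ],
  claw=0.4,
)

```text
clock: 5.68
tool_pos: [0.5195, 0.4441, 0.0229]
eef_rot: [0.994, -0.105, 0.0, -0.0]
contact_force: [-0.2, 0.3, 0.0]
opening: 0.702
finger_force: 0.0
```

Request:
step_arm(
  steps=[
    [[0,0,0],[0,0,0]],
    [[0,0,0],[0,0,0]],
    [[0,0,0],[0,0,0]],
    [[0,0,0],[0,0,0]],
    [[0,0,0],[0,0,0]],
  ],
  claw=-1,
  grip_force=20,
)

```text
clock: 6.3
tool_pos: [0.5194, 0.4439, 0.0229]
eef_rot: [0.994, -0.106, 0.0, -0.0]
contact_force: [-0.7, -0.4, 3.7]
opening: 0.337
finger_force: 20.0
```

Request:
step_arm(
  steps=[
    [[0,0,-2],[0,0,0]],
    [[0,0,-4],[0,0,0]],
    [[0,0,-4],[0,0,0]],
    [[0,0,-2],[0,0,0]],
    [[0,0,0],[0,0,0]],
  ],
)

```text
clock: 6.92
tool_pos: [0.5199, 0.4444, 0.1442]
eef_rot: [0.994, -0.106, 0.001, -0.001]
contact_force: [0.5, 0.3, -0.8]
opening: 0.339
finger_force: 20.0
```

```bash
python3 - <<'E'
from h import *
st(); snap("wrist","w3")
E
```

```text
t 6.92 pos [0.5199 0.4444 0.1442] x-axis yaw -12.12 z [ 0.002  0.002 -1.   ] open 0.339 F [ 0.5  0.3 -0.8] q [-0.77  0.9  -0.    1.47  0.01  0.77 -2.56]
```

View pics/w3.png

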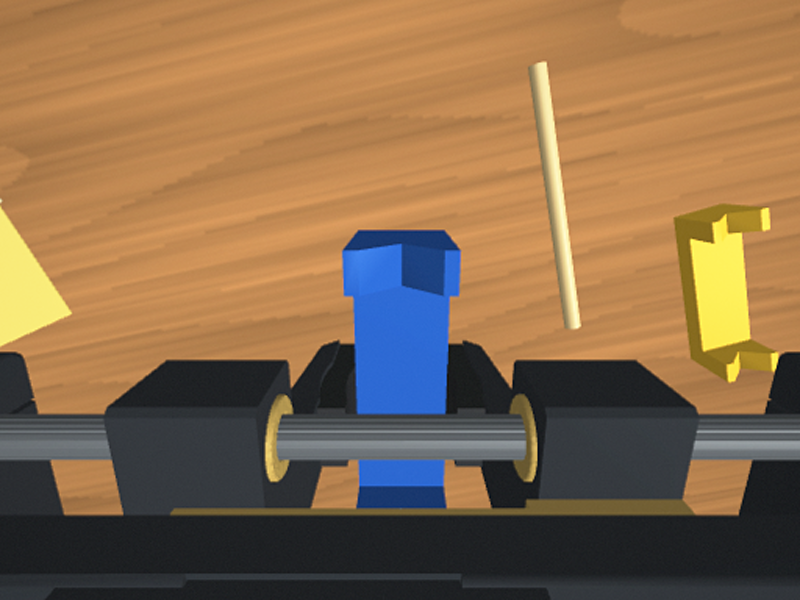

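```bash
python3 - <<'E'
from h import *
d=cal("w3"); s,Rm=st()
for u,v,z in((343,250,.1643),(460,249,.1643),(344,296,.1643),(460,296,.1643),(360,231,.1213),(446,231,.1213)):
    p=back(d,(u+.5)*.64-.5,(v+.5)*.64-.5,z); print((Rm.T@(p-s["tool_pos"])*1000).round(1))
E
```

```text
t 6.97 pos [0.519  0.4437 0.1424] x-axis yaw -12.11 z [-0. -0. -1.] open 0.333 F [-0.4 -0.8 -1.9] q [-0.77  0.9  -0.01  1.47  0.01  0.77 -2.56]
[ 51.1 -15.7 -21.9]
[ 51.4  14.  -21.9]
[ 39.  -15.9 -21.9]
[ 39.1  14.4 -21.9]
[ 50.7 -15.4  21.1]
[50.7 14.7 21.1]
```

```bash
python3 - <<'E'
from h import *
togo([.4765,.0395,.110],64.6)
E
```

```text
t 6.97 pos [0.519  0.4437 0.1424] x-axis yaw -12.11 z [-0. -0. -1.] open 0.333 F [-0.4 -0.8 -1.9] q [-0.77  0.9  -0.01  1.47  0.01  0.77 -2.56]
shift cm [ 4.33 40.41  3.25] turn [ 1.000e-02  1.000e-02 -7.671e+01] |d| 40.8
```

Request:
step_arm(
  steps=[
    [[0.54,5.05,0],[0,0,0]],
    [[0.54,5.05,0],[0,0,0]],
    [[0.54,5.05,0],[0,0,0]],
    [[0.54,5.05,0],[0,0,0]],
    [[0.54,5.05,0],[0,0,0]],
    [[0.54,5.05,0],[0,0,0]],
    [[0.54,5.05,0],[0,0,0]],
    [[0.54,5.05,0],[0,0,0]],
  ],
)

```text
clock: 7.98
tool_pos: [0.4752, 0.0381, 0.1411]
eef_rot: [0.994, -0.105, -0.002, 0.0]
contact_force: [0.3, 0.5, 0.3]
opening: 0.334
finger_force: 20.0
```

Request:
step_arm(
  steps=[
    [[0,0,0.4],[0,0,-9.6]],
    [[0,0,0.4],[0,0,-9.6]],
    [[0,0,0.4],[0,0,-9.6]],
    [[0,0,0.4],[0,0,-9.6]],
    [[0,0,0.4],[0,0,-9.6]],
    [[0,0,0.4],[0,0,-9.6]],
    [[0,0,0.4],[0,0,-9.6]],
    [[0,0,0.4],[0,0,-9.5]],
    [[0,0,0],[0,0,0]],
    [[0,0,0],[0,0,0]],
  ],
)

```text
clock: 9.22
tool_pos: [0.4761, 0.0397, 0.1099]
eef_rot: [0.846, 0.533, -0.001, -0.0]
contact_force: [-0.4, 0.7, -0.4]
opening: 0.341
finger_force: 20.0
```

```bash
python3 - <<'E'
from h import *
togo([.4765,.0395,.030],64.6); snap("wrist","w4")
d=cal("w4"); im=cv2.imread("pics/w4_raw.png")
# visible halves only: y>0 side lines, front of chassis
segs=[((-.132,.052),(-.098,.052)),((-.115+.017+.0,.052),(-.098,.02)),((-.132,.052),(-.132,.02)),((.098,.052),(.132,.052)),((-.051,.0255),(.051,.0255)),((-.051,.0255),(-.051,0)),((.051,.0255),(.051,0))]
x,f=linefit(d,im,segs,.007,[.5808,-.0089,np.radians(-25.4)]); print(x,np.degrees(x[2]),f)
E
```

```text
t 9.22 pos [0.4761 0.0397 0.1099] x-axis yaw 64.43 z [-0.002 -0.    -1.   ] open 0.341 F [-0.4  0.7 -0.4] q [ 0.03  0.78 -0.33  2.12  0.72  0.36 -1.35]
shift cm [0.01 0.06 7.99] turn [-0.08  0.04 -0.17] |d| 8.0
[ 0.58079069 -0.00881193 -0.44303139] -25.383828897063772 48.28155517578125
```

View pics/w4.png

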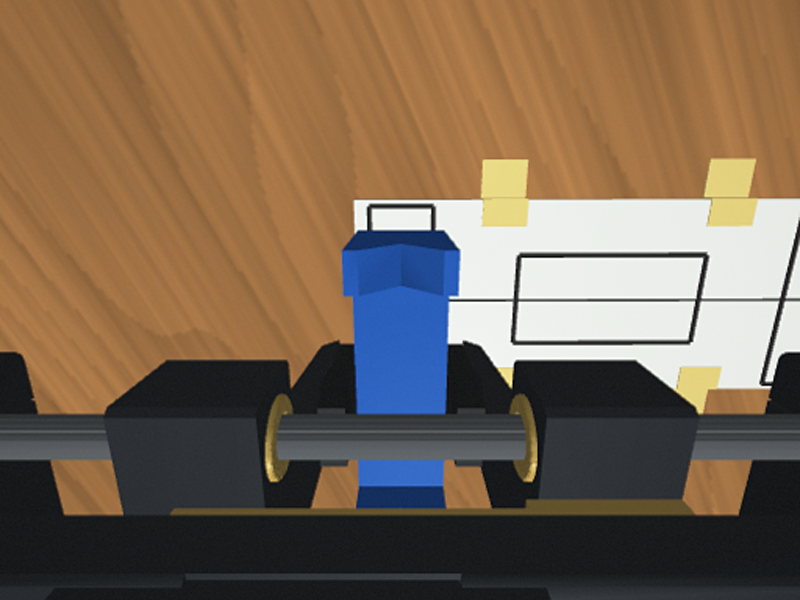

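Request:
step_arm(
  steps=[
    [[0.01,0.08,3],[0,0,-0.1]],
    [[0,0,3],[0,0,0]],
    [[0,0,1.3],[0,0,0]],
    [[0,0,0.5],[0,0,0]],
    [[0,0,0.1],[0,0,0]],
    [[0,0,0.05],[0,0,0]],
    [[0,0,0],[0,0,0]],
  ],
)

```text
clock: 10.15
tool_pos: [0.4777, 0.0394, 0.0315]
eef_rot: [0.845, 0.535, 0.0, 0.0]
contact_force: [-0.7, -1.0, 0.1]
opening: 0.341
finger_force: 20.0
```

Request:
step_arm(
  steps=[
    [[0,0,0.1],[0,0,0]],
    [[0,0,0.05],[0,0,0]],
    [[0,0,0],[0,0,0]],
  ],
)

```text
clock: 10.52
tool_pos: [0.4775, 0.0394, 0.0298]
eef_rot: [0.845, 0.535, 0.0, 0.0]
contact_force: [-1.1, -0.4, 4.4]
opening: 0.34
finger_force: 20.0
```

Request:
step_arm(
  steps=[
    [[0,0,0],[0,0,0]],
    [[0,0,0],[0,0,0]],
    [[0,0,0],[0,0,0]],
  ],
  claw=0.2,
)

```text
clock: 10.9
tool_pos: [0.4774, 0.0395, 0.0294]
eef_rot: [0.845, 0.535, -0.0, -0.0]
contact_force: [-0.1, 0.1, -0.3]
opening: 0.604
finger_force: 0.0
```

Request:
step_arm(
  steps=[
    [[0,0,-2],[0,0,0]],
    [[0,0,-5],[0,0,0]],
    [[0,0,-5],[0,0,0]],
    [[0,0,-4],[0,0,0]],
    [[0,0,0],[0,0,0]],
  ],
)

```text
clock: 11.52
tool_pos: [0.4789, 0.0396, 0.1919]
eef_rot: [0.845, 0.535, 0.003, 0.001]
contact_force: [-0.6, -0.2, 0.3]
opening: 0.601
finger_force: 0.0
```

```bash
python3 - <<'E'
from h import *
d=snap("wrist","w5"); im=cv2.imread("pics/w5_raw.png")
c0=np.array([.5808,-.0089]); th=np.radians(-25.4)
Q=np.array([[np.cos(th),-np.sin(th)],[np.sin(th),np.cos(th)]])
x,f=linefit(d,im,rect(-.115,.017,.052)+rect(0,.051,.0255),.007,[*c0,th]); print("chassis",x,np.degrees(x[2]),f)
m=cmask(im,(100,120,30),(130,255,255),(100,20,420,220))
p,f,a=silfit(d,m,MODELS["blue"],[.4769,.0404,th],.007); print(p,np.degrees(p[2]),f,a); print("chassis frame mm",(Q.T@(p[:2]-c0)*1000).round(1))
togo([.478,.2496,.20],4.4)
E
```

```text
chassis [ 0.58069791 -0.00888678 -0.4432023 ] -25.393621077244422 79.30623626708984
[ 0.47813854  0.0397896  -0.43069223] -24.676847032815747 294.70588235294116 2454.0
chassis frame mm [-1.136e+02 -1.000e-01]
t 11.57 pos [0.4779 0.0392 0.1903] x-axis yaw 64.64 z [ 0.002  0.    -1.   ] open 0.605 F [-0.1 -0.1 -0.3] q [ 0.16  0.66 -0.54  2.05  0.61  0.59 -1.25]
shift cm [19.02 -9.   -0.97] turn [ 0.08 -0.12 60.24] |d| 21.1
```

View pics/w5.png

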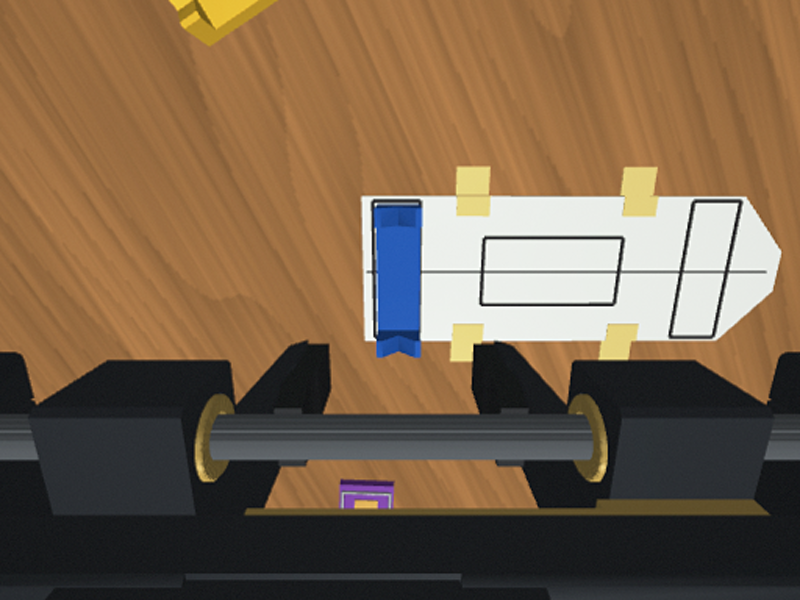

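Blue stands on the rear outline (375–421 × 200–355); I'll refit it with the bottom of the bracket included and go on to the yellow one.

Request:
step_arm(
  steps=[
    [[4.75,-2.25,-0.3],[0,0,0]],
    [[4.75,-2.25,-0.3],[0,0,0]],
    [[4.75,-2.25,-0.3],[0,0,0]],
    [[4.75,-2.25,-0.3],[0,0,0]],
    [[0,0,0],[0,0,10]],
    [[0,0,0],[0,0,10]],
    [[0,0,0],[0,0,10]],
    [[0,0,0],[0,0,10]],
    [[0,0,0],[0,0,10]],
    [[0,0,0],[0,0,10.2]],
    [[0,0,0],[0,0,0]],
    [[0,0,0],[0,0,0]],
  ],
)

```text
clock: 13.08
tool_pos: [0.4769, 0.2494, 0.2006]
eef_rot: [0.999, 0.041, -0.001, 0.001]
contact_force: [0.1, -0.2, -0.3]
opening: 0.599
finger_force: 0.0
```

```bash
python3 - <<'E'
from h import *
d=cal("w5"); im=cv2.imread("pics/w5_raw.png")
c0=np.array([.5807,-.0089]); th=np.radians(-25.39)
Q=np.array([[np.cos(th),-np.sin(th)],[np.sin(th),np.cos(th)]])
m=cmask(im,(100,120,30),(130,255,255),(225,110,285,232))
p,f,a=silfit(d,m,MODELS["blue"],[.4769,.0404,th],.007); print(p,np.degrees(p[2]),f,a); print("chassis frame mm",(Q.T@(p[:2]-c0)*1000).round(1))
d=snap("wrist","w6"); im=cv2.imread("pics/w6_raw.png")
m=cmask(im,(18,170,60),(32,255,255),(190,80,330,250)); ys,xs=np.nonzero(m); print(xs.min(),xs.max(),ys.min(),ys.max())
p,f,a=silfit(d,m,MODELS["yellow"],[.478,.2496,np.radians(-85.6)]); print("yel",p,np.degrees(p[2]),f,a)
togo([p[0],p[1],.0225],np.degrees(p[2])+90)
E
```

```text
[ 0.47777676  0.03927809 -0.43336861] -24.83019214043433 97.2627450980392 2657.0
chassis frame mm [-113.6   -0.6]
242 270 127 218
yel [ 0.47842727  0.25029059 -1.50085719] -85.99278267535679 54.51764705882353 2405.0
t 13.12 pos [0.477  0.2496 0.2008] x-axis yaw 4.63 z [-0.001 -0.001 -1.   ] open 0.594 F [ 0.1 -0.5  0.2] q [-0.42  0.66 -0.23  1.88  0.25  0.63 -2.3 ]
shift cm [ 0.17 -0.08 17.83] turn [0.05 0.06 0.63] |d| 17.8
```

Request:
step_arm(
  steps=[
    [[0.17,-0.08,4],[0,0,0.6]],
    [[0,0,5],[0,0,0]],
    [[0,0,4.5],[0,0,0]],
    [[0,0,2.5],[0,0,0]],
    [[0,0,1.4],[0,0,0]],
    [[0,0,0.4],[0,0,0]],
    [[0,0,0],[0,0,0]],
  ],
)

```text
clock: 14.0
tool_pos: [0.4793, 0.2508, 0.024]
eef_rot: [0.999, 0.034, 0.0, -0.0]
contact_force: [-1.3, -0.8, -0.4]
opening: 0.595
finger_force: 0.0
```

Request:
step_arm(
  steps=[
    [[0,0,0],[0,0,0]],
    [[0,0,0],[0,0,0]],
    [[0,0,0],[0,0,0]],
    [[0,0,0],[0,0,0]],
  ],
  claw=-1,
  grip_force=20,
)

```text
clock: 14.5
tool_pos: [0.4792, 0.2507, 0.0241]
eef_rot: [0.999, 0.034, 0.0, -0.0]
contact_force: [-0.2, 0.0, 5.4]
opening: 0.339
finger_force: 20.0
```

Request:
step_arm(
  steps=[
    [[0,0,-2],[0,0,0]],
    [[0,0,-4],[0,0,0]],
    [[0,0,-4],[0,0,0]],
    [[0,0,-2],[0,0,0]],
    [[0,0,0],[0,0,0]],
  ],
)

```text
clock: 15.12
tool_pos: [0.4797, 0.251, 0.1446]
eef_rot: [0.999, 0.034, 0.001, -0.001]
contact_force: [-0.4, -0.6, -1.1]
opening: 0.335
finger_force: 20.0
```

```bash
cat >> h.py <<'E'
C0=np.array([.5807,-.0089]); TH=np.radians(-25.39); Q=np.array([[np.cos(TH),-np.sin(TH)],[np.sin(TH),np.cos(TH)]])
def inhand(name,lo,hi,parts,roi,zoff):
    "fit the held part in the tool frame; zoff = underside below TCP; returns tool x,y mm, and turn deg of model x vs tool x"
    s,Rm=st(); d=snap("wrist",name); im=cv2.imread(f"pics/{name}_raw.png"); m=cmask(im,lo,hi,roi)
    yaw=np.arctan2(Rm[1,0],Rm[0,0])
    roim=np.zeros_like(m); roim[roi[1]:roi[3],roi[0]:roi[2]]=1
    from scipy.optimize import minimize
    z0=s["tool_pos"][2]-zoff; f=lambda p: np.abs((render(d,parts,p,z0,m.shape)-m)*roim).sum()
    b=np.array([*s["tool_pos"][:2],yaw-np.pi/2])
    for sc in(1,.4,.15): b=minimize(f,b,method="Nelder-Mead",options=dict(initial_simplex=b+sc*np.vstack([np.zeros(3),np.diag([.004,.004,.04])]))).x
    t=Rm.T@np.array([*(b[:2]-s["tool_pos"][:2]),0]); print("in hand mm",(t*1000).round(1),"turn",np.degrees(b[2]-yaw+np.pi/2).round(2),"res",f(b).round(0),m.sum()); return t
E
python3 - <<'E'
from h import *
t=inhand("w7",(18,170,40),(32,255,255),MODELS["yellow"],(200,120,310,220),.0225)
tgt=C0+Q@[.115,0]; xd=Q@[0,1]; tcp=tgt-xd*t[0]; print(tgt,tcp)
togo([*tcp,.11],64.61)
E
```

```text
t 15.12 pos [0.4797 0.251  0.1446] x-axis yaw 3.87 z [ 0.002  0.002 -1.   ] open 0.335 F [-0.4 -0.6 -1.1] q [-0.45  0.75 -0.2   1.92  0.29  0.49 -2.35]
in hand mm [-1.1 -0.1 -0. ] turn 0.02 res 49.0 4390.0
[ 0.68459217 -0.05820941] [ 0.68505167 -0.05724125]
t 15.18 pos [0.479  0.2506 0.1435] x-axis yaw 3.88 z [ 0.  0. -1.] open 0.336 F [-1.  -0.3 -1.5] q [-0.45  0.75 -0.2   1.92  0.29  0.49 -2.35]
shift cm [18.48 32.1   3.35] turn [ 1.000e-02 -3.000e-02 -6.073e+01] |d| 37.2
```

Request:
step_arm(
  steps=[
    [[2.64,4.59,0],[0,0,0]],
    [[2.64,4.59,0],[0,0,0]],
    [[2.64,4.59,0],[0,0,0]],
    [[2.64,4.59,0],[0,0,0]],
    [[2.64,4.59,0],[0,0,0]],
    [[2.64,4.59,0],[0,0,0]],
    [[2.64,4.56,0],[0,0,0]],
  ],
)

```text
clock: 16.05
tool_pos: [0.6848, -0.0586, 0.1412]
eef_rot: [0.999, 0.034, -0.002, -0.0]
contact_force: [0.9, -0.4, -1.2]
opening: 0.339
finger_force: 20.0
```

Request:
step_arm(
  steps=[
    [[0,0,0.5],[0,0,-10.1]],
    [[0,0,0.5],[0,0,-10.1]],
    [[0,0,0.5],[0,0,-10.1]],
    [[0,0,0.5],[0,0,-10.1]],
    [[0,0,0.6],[0,0,-10.1]],
    [[0,0,0.8],[0,0,-10.1]],
    [[0,0,0],[0,0,0]],
    [[0,0,0],[0,0,0]],
    [[0,0,0],[0,0,0]],
  ],
)

```text
clock: 17.18
tool_pos: [0.6851, -0.0569, 0.1095]
eef_rot: [0.846, 0.533, 0.0, 0.0]
contact_force: [-0.2, 0.5, -0.5]
opening: 0.337
finger_force: 20.0
```

```bash
python3 - <<'E'
from h import *
togo([.68505,-.05725,.031],64.61)
E
```

```text
t 17.18 pos [ 0.6851 -0.0569  0.1095] x-axis yaw 64.41 z [ 0. -0. -1.] open 0.337 F [-0.2  0.5 -0.5] q [ 0.29  1.   -0.57  1.45  0.63  0.87 -0.93]
shift cm [-0.03  0.    7.85] turn [ 0.01  0.01 -0.2 ] |d| 7.9
```

Request:
step_arm(
  steps=[
    [[0,0,3.5],[0,0,-0.2]],
    [[0,0,2.5],[0,0,0]],
    [[0,0,1.2],[0,0,0]],
    [[0,0,0.3],[0,0,0]],
    [[0,0,0],[0,0,0]],
    [[0,0,0],[0,0,0]],
  ],
)

```text
clock: 17.92
tool_pos: [0.6858, -0.057, 0.0356]
eef_rot: [0.845, 0.535, 0.001, 0.0]
contact_force: [-0.0, -0.6, -0.6]
opening: 0.337
finger_force: 20.0
```

```bash
python3 - <<'E'
from h import *
togo([.68505,-.05725,.031],64.61)
E
```

```text
t 17.93 pos [ 0.6858 -0.057   0.0356] x-axis yaw 64.67 z [ 0.002  0.    -1.   ] open 0.337 F [-0.  -0.6 -0.6] q [ 0.27  1.1  -0.52  1.47  0.7   0.76 -0.97]
shift cm [-0.05 -0.06  0.45] turn [ 0.09 -0.05  0.06] |d| 0.5
```

Request:
step_arm(
  steps=[
    [[-0.05,-0.06,0.25],[0,0,0]],
    [[0,0,0.15],[0,0,0]],
    [[0,0,0.1],[0,0,0]],
    [[0,0,0.05],[0,0,0]],
    [[0,0,0],[0,0,0]],
  ],
)

```text
clock: 18.55
tool_pos: [0.6843, -0.0574, 0.0311]
eef_rot: [0.845, 0.535, -0.0, 0.0]
contact_force: [-4.7, -0.9, 12.4]
opening: 0.335
finger_force: 20.0
```

Request:
step_arm(
  steps=[
    [[0,0,0],[0,0,0]],
    [[0,0,0],[0,0,0]],
    [[0,0,0],[0,0,0]],
  ],
  claw=0.2,
)

```text
clock: 18.92
tool_pos: [0.6842, -0.0573, 0.0287]
eef_rot: [0.845, 0.535, -0.0, -0.0]
contact_force: [0.6, -0.1, -0.1]
opening: 0.596
finger_force: 0.0
```

Request:
step_arm(
  steps=[
    [[0,0,-2],[0,0,0]],
    [[0,0,-5],[0,0,0]],
    [[0,0,-5],[0,0,0]],
    [[0,0,-4],[0,0,0]],
    [[0,0,0],[0,0,0]],
  ],
)

```text
clock: 19.55
tool_pos: [0.6868, -0.0566, 0.1945]
eef_rot: [0.845, 0.535, 0.004, 0.002]
contact_force: [-0.2, -0.2, 0.5]
opening: 0.604
finger_force: 0.0
```

```bash
python3 - <<'E'
from h import *
d=snap("wrist","w8"); im=cv2.imread("pics/w8_raw.png")
m=cmask(im,(18,170,60),(32,255,255),(210,110,310,240)); ys,xs=np.nonzero(m); print(xs.min(),xs.max(),ys.min(),ys.max())
p,f,a=silfit(d,m,MODELS["yellow"],[.6846,-.0582,TH],.007); print("yel",p,np.degrees(p[2]-TH),f,a,"chassis mm",(Q.T@(p[:2]-C0)*1000).round(1))
x,f=linefit(d,im,rect(0,.051,.0255)+rect(.115,.017,.052),.007,[*C0,TH]); print(x,np.degrees(x[2]),f)
togo([.447,-.374,.25],np.degrees(TH))
E
```

```text
238 268 134 227
yel [ 0.68342776 -0.05923339 -0.4339483 ] 0.5265938612563722 74.46666666666667 2485.0 chassis mm [114.4  -1.4]
[ 0.58051211 -0.00883485 -0.44202616] -25.326233527843296 92.8744125366211
t 19.6 pos [ 0.6853 -0.0571  0.1918] x-axis yaw 64.68 z [ 0.004 -0.    -1.   ] open 0.6 F [ 0.1 -0.9 -0.4] q [ 0.31  0.91 -0.62  1.41  0.57  1.01 -0.87]
shift cm [-38.83  -7.97  -5.92] turn [  0.26   0.09 -89.93] |d| 40.1
```

Request:
step_arm(
  steps=[
    [[-5.55,-1.14,-0.85],[0,0,0]],
    [[-5.55,-1.14,-0.85],[0,0,0]],
    [[-5.55,-1.14,-0.85],[0,0,0]],
    [[-5.55,-1.14,-0.85],[0,0,0]],
    [[-5.55,-1.14,-0.85],[0,0,0]],
    [[-5.55,-1.14,-0.85],[0,0,0]],
    [[-5.55,-1.14,-0.85],[0,0,0]],
  ],
)

```text
clock: 20.48
tool_pos: [0.4439, -0.3755, 0.2478]
eef_rot: [0.845, 0.535, -0.001, -0.001]
contact_force: [0.4, -0.1, -0.4]
opening: 0.603
finger_force: 0.0
```

Request:
step_arm(
  steps=[
    [[0,0,0],[0,0,10]],
    [[0,0,0],[0,0,10]],
    [[0,0,0],[0,0,10]],
    [[0,0,0],[0,0,10]],
    [[0,0,0],[0,0,10]],
    [[0,0,0],[0,0,10]],
    [[0,0,0],[0,0,6]],
    [[0,0,0],[0,0,0]],
    [[0,0,0],[0,0,0]],
  ],
)

```text
clock: 21.6
tool_pos: [0.4457, -0.3741, 0.248]
eef_rot: [1.0, -0.011, -0.001, -0.0]
contact_force: [-0.6, 1.0, 0.4]
opening: 0.6
finger_force: 0.0
```

```bash
python3 - <<'E'
from h import *
st(); snap("wrist","w9")
E
```

```text
t 21.6 pos [ 0.4457 -0.3741  0.248 ] x-axis yaw -1.21 z [-0.001  0.001 -1.   ] open 0.6 F [-0.6  1.   0.4] q [ 0.85  0.66 -0.39  1.7   0.32  0.84 -1.28]
```

View pics/w9.png

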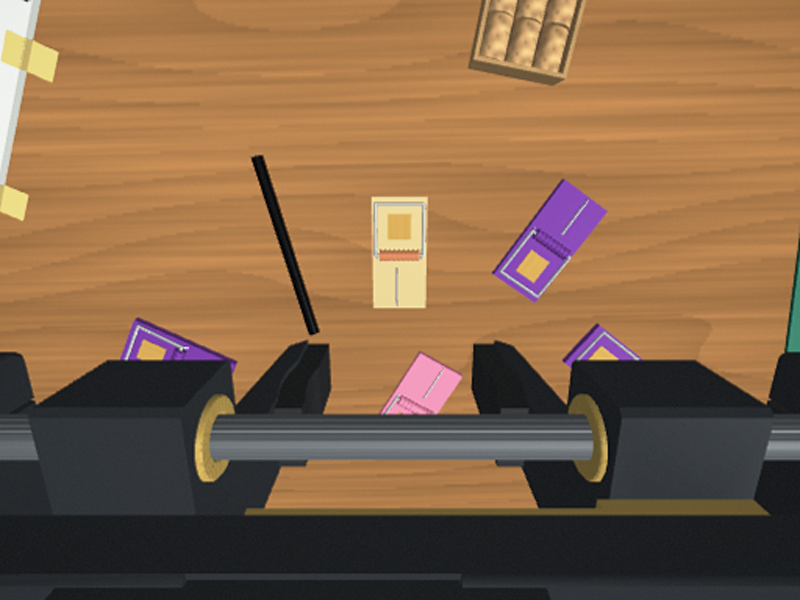

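The pale trap lies with its bow up in the image (world +x). Its corners are (371,196), (428,196), (427,308), (373,308), and the black axle runs (257,157)–(314,332).

```bash
python3 - <<'E'
from h import *
d=cal("w9"); im=cv2.imread("pics/w9_raw.png")
t,th,res=fitpose(d,[(.049,.0235),(.049,-.0235),(-.049,-.0235),(-.049,.0235)],[(371,196.5),(428,196.5),(427,308),(373,308)],.007); print("trap",t,np.degrees(th),res.round(1).tolist())
m=cmask(im,(0,0,0),(180,255,60),(155,95,205,216)); print(m.sum())
p,f,a=silfit(d,m,ROD,[.455,-.274,np.radians(-78)]); print("black",p,np.degrees(p[2]),f,a)
togo([*t,.0205],np.degrees(th))
E
```

```text
trap [ 0.44784175 -0.37311958] -1.0145810238937039 [[0.2, 0.5], [0.1, -0.4], [-0.2, -0.9], [-0.1, 0.8]]
784.0
black [ 0.45362337 -0.27437462 -1.34961958] -77.32750566032448 141.2705882352941 784.0
t 21.65 pos [ 0.4458 -0.3742  0.2481] x-axis yaw -1.23 z [-0.001  0.001 -1.   ] open 0.606 F [ 0.7 -0.6 -0.6] q [ 0.85  0.66 -0.39  1.7   0.32  0.84 -1.28]
shift cm [ 0.22 -0.1  22.76] turn [-0.04  0.04 -0.22] |d| 22.8
```

Request:
step_arm(
  steps=[
    [[0.22,-0.1,5],[0,0,0]],
    [[0,0,5.5],[0,0,0]],
    [[0,0,5.5],[0,0,0]],
    [[0,0,3.5],[0,0,0]],
    [[0,0,2],[0,0,0]],
    [[0,0,1],[0,0,0]],
    [[0,0,0.2],[0,0,0]],
    [[0,0,0],[0,0,0]],
  ],
  claw=0.4,
)

```text
clock: 22.65
tool_pos: [0.4489, -0.3739, 0.0226]
eef_rot: [1.0, -0.012, 0.001, 0.001]
contact_force: [0.8, 0.8, -0.6]
opening: 0.699
finger_force: 0.0
```

```bash
python3 - <<'E'
from h import *
togo([.4478,-.3731,.0205],-1.0)
E
```

```text
t 22.65 pos [ 0.4489 -0.3739  0.0226] x-axis yaw -1.32 z [ 0.002 -0.001 -1.   ] open 0.699 F [ 0.8  0.8 -0.6] q [ 0.74  0.99 -0.21  1.82  0.49  0.38 -1.43]
shift cm [-0.11 -0.08  0.21] turn [ 0.06 -0.09 -0.32] |d| 0.2
```

Request:
step_arm(
  steps=[
    [[-0.1,-0.08,0.1],[0,0,-0.3]],
    [[0,0,0.05],[0,0,0]],
    [[0,0,0],[0,0,0]],
  ],
)

```text
clock: 23.02
tool_pos: [0.4474, -0.3727, 0.0203]
eef_rot: [1.0, -0.009, 0.0, 0.0]
contact_force: [0.8, 0.6, -0.5]
opening: 0.7
finger_force: 0.0
```

Request:
step_arm(
  steps=[
    [[0,0,0],[0,0,0]],
    [[0,0,0],[0,0,0]],
    [[0,0,0],[0,0,0]],
    [[0,0,0],[0,0,0]],
  ],
  claw=-1,
  grip_force=20,
)

```text
clock: 23.52
tool_pos: [0.4473, -0.3726, 0.0201]
eef_rot: [1.0, -0.009, 0.0, 0.0]
contact_force: [0.3, 0.8, 1.2]
opening: 0.528
finger_force: 20.0
```

Request:
step_arm(
  steps=[
    [[0,0,-2],[0,0,0]],
    [[0,0,-4],[0,0,0]],
    [[0,0,-4],[0,0,0]],
    [[0,0,-2],[0,0,0]],
    [[0,0,0],[0,0,0]],
    [[0,0,0],[0,0,0]],
  ],
)

```text
clock: 24.28
tool_pos: [0.4468, -0.3724, 0.1398]
eef_rot: [1.0, -0.009, -0.0, -0.0]
contact_force: [0.6, 0.4, -1.2]
opening: 0.529
finger_force: 20.0
```

```bash
python3 - <<'E'
from h import *
st(); snap("wrist","w10"); togo([*C0,.11],np.degrees(TH))
E
```

```text
t 24.27 pos [ 0.4468 -0.3724  0.1398] x-axis yaw -1.02 z [-0.001  0.    -1.   ] open 0.529 F [ 0.6  0.4 -1.2] q [ 0.8   0.81 -0.32  1.79  0.41  0.61 -1.36]
t 24.32 pos [ 0.4466 -0.3723  0.1393] x-axis yaw -1.01 z [-0.001  0.001 -1.   ] open 0.527 F [ 0.2  1.3 -0.3] q [ 0.8   0.81 -0.32  1.79  0.41  0.61 -1.36]
shift cm [ 12.77 -36.57   2.94] turn [-0.03  0.09 24.38] |d| 38.8
```

View pics/w10.png

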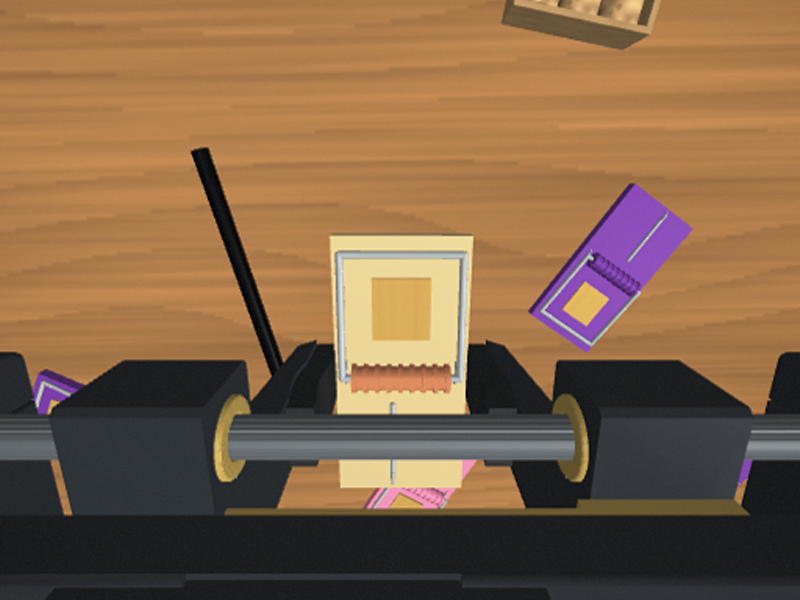

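The trap is held straight, bow towards tool +x. The front edge is at row 236 (330–473) and the rear edge at row 487 (340–463).

```bash
python3 - <<'E'
from h import *
d=cal("w10"); s,Rm=st()
for u,v in((330,235),(473,235),(340,488),(463,488)):
    p=back(d,(u+.5)*.64-.5,(v+.5)*.64-.5,.1396-.0201+.007); print((Rm.T@(p-s["tool_pos"])*1000).round(1))
E
```

```text
t 24.32 pos [ 0.4466 -0.3723  0.1393] x-axis yaw -1.01 z [-0.001  0.001 -1.   ] open 0.527 F [ 0.2  1.3 -0.3] q [ 0.8   0.81 -0.32  1.79  0.41  0.61 -1.36]
[ 50.  -23.2  12.8]
[50.  23.8 12.8]
[-48.9 -23.7  12.9]
[-48.9  24.4  12.9]
```

Request:
step_arm(
  steps=[
    [[1.83,-5.22,0],[0,0,0]],
    [[1.83,-5.22,0],[0,0,0]],
    [[1.83,-5.22,0],[0,0,0]],
    [[1.83,-5.22,0],[0,0,0]],
    [[1.83,-5.22,0],[0,0,0]],
    [[1.83,-5.22,0],[0,0,0]],
    [[1.83,-5.25,0],[0,0,0]],
    [[0,0,0.8],[0,0,8]],
    [[0,0,1.1],[0,0,8]],
    [[0,0,1.1],[0,0,8.4]],
    [[0,0,0],[0,0,0]],
    [[0,0,0],[0,0,0]],
  ],
)

```text
clock: 25.82
tool_pos: [0.5817, -0.0092, 0.1098]
eef_rot: [0.976, -0.219, -0.0, 0.0]
contact_force: [-0.6, -0.4, 0.1]
opening: 0.531
finger_force: 20.0
```

```bash
python3 - <<'E'
from h import *
togo([*C0,.0285],np.degrees(TH))
E
```

```text
t 25.82 pos [ 0.5817 -0.0092  0.1098] x-axis yaw -25.27 z [-0.001 -0.    -1.   ] open 0.531 F [-0.6 -0.4  0.1] q [-0.    0.84 -0.11  1.81  0.17  0.5  -2.23]
shift cm [-0.1   0.02  8.13] turn [0.02 0.03 0.12] |d| 8.1
```

Request:
step_arm(
  steps=[
    [[-0.15,0.02,3.5],[0,0,0.1]],
    [[0,0,2.5],[0,0,0]],
    [[0,0,1.3],[0,0,0]],
    [[0,0,0.4],[0,0,0]],
    [[0,0,0],[0,0,0]],
    [[0,0,0],[0,0,0]],
  ],
)

```text
clock: 26.58
tool_pos: [0.5811, -0.0088, 0.0339]
eef_rot: [0.975, -0.221, 0.001, -0.0]
contact_force: [1.4, 0.2, -0.1]
opening: 0.53
finger_force: 20.0
```

```bash
python3 - <<'E'
from h import *
togo([*(C0-Q@[.0005,0]),.0275],np.degrees(TH))
E
```

```text
t 26.57 pos [ 0.5811 -0.0088  0.0339] x-axis yaw -25.51 z [ 0.002  0.    -1.   ] open 0.53 F [ 1.4  0.2 -0.1] q [-0.02  0.97 -0.08  1.83  0.18  0.35 -2.25]
shift cm [-0.08  0.03  0.64] turn [-0.04 -0.08 -0.12] |d| 0.6
```

Request:
step_arm(
  steps=[
    [[-0.08,0.03,0.25],[0,0,-0.1]],
    [[0,0,0.2],[0,0,0]],
    [[0,0,0.1],[0,0,0]],
    [[0,0,0.05],[0,0,0]],
    [[0,0,0],[0,0,0]],
  ],
)

```text
clock: 27.2
tool_pos: [0.5795, -0.0087, 0.0271]
eef_rot: [0.976, -0.22, -0.0, 0.0]
contact_force: [-0.6, 0.4, 1.2]
opening: 0.532
finger_force: 20.0
```

Request:
step_arm(
  steps=[
    [[0,0,0],[0,0,0]],
    [[0,0,0],[0,0,0]],
    [[0,0,0],[0,0,0]],
  ],
  claw=0.5,
)

```text
clock: 27.58
tool_pos: [0.5796, -0.0087, 0.027]
eef_rot: [0.976, -0.22, 0.0, 0.0]
contact_force: [0.5, -0.4, 0.2]
opening: 0.751
finger_force: 0.0
```

Request:
step_arm(
  steps=[
    [[0,0,-2],[0,0,0]],
    [[0,0,-5],[0,0,0]],
    [[0,0,-5],[0,0,0]],
    [[0,0,-5],[0,0,0]],
    [[-5,0,-3],[0,0,0]],
    [[0,0,0],[0,0,0]],
    [[0,0,0],[0,0,0]],
  ],
)

```text
clock: 28.45
tool_pos: [0.5349, 0.0125, 0.2279]
eef_rot: [0.976, -0.22, 0.001, -0.0]
contact_force: [0.3, 0.1, -0.2]
opening: 0.75
finger_force: 0.0
```

```bash
python3 - <<'E'
from h import *
st(); snap("wrist","w11"); togo([.4536,-.2744,.16],12.67)
E
```

```text
t 28.45 pos [0.5349 0.0125 0.2279] x-axis yaw -25.42 z [ 0.002 -0.    -1.   ] open 0.75 F [ 0.3  0.1 -0.2] q [-0.02  0.61 -0.14  1.87  0.13  0.66 -2.25]
t 28.5 pos [0.535  0.0122 0.2272] x-axis yaw -25.45 z [ 0.001 -0.    -1.   ] open 0.75 F [-0.1 -0.2 -0.6] q [-0.02  0.61 -0.14  1.87  0.13  0.66 -2.25]
shift cm [ 4.96 29.38  6.73] turn [ 2.000e-02 -5.000e-02 -3.812e+01] |d| 30.5
```

View pics/w11.png

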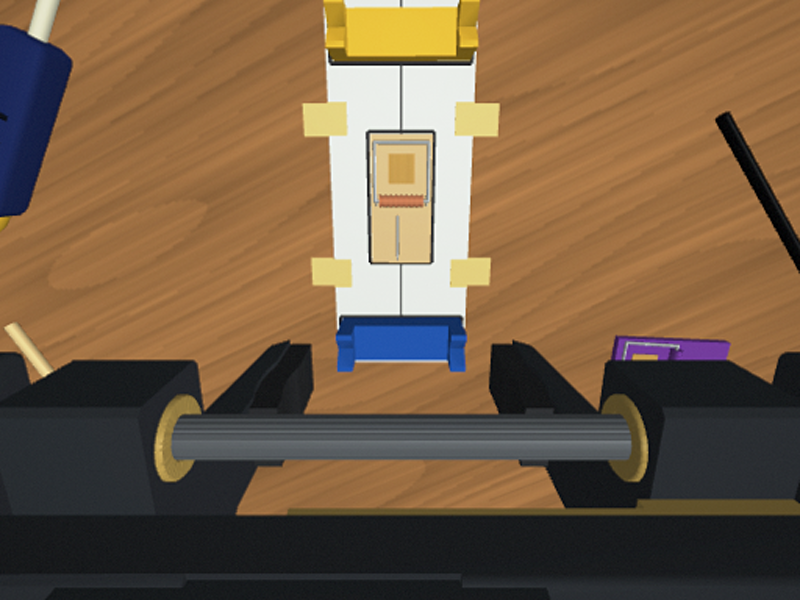

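The trap lies inside its outline, bow towards the yellow bracket at the nose. Next is the black axle.

Request:
step_arm(
  steps=[
    [[0.99,5.88,0.5],[0,0,0]],
    [[0.99,5.88,0.5],[0,0,0]],
    [[0.99,5.88,0.5],[0,0,0]],
    [[0.99,5.88,0.5],[0,0,0]],
    [[0.99,5.88,0.5],[0,0,0]],
    [[0,0,1],[0,0,-9.5]],
    [[0,0,1],[0,0,-9.5]],
    [[0,0,1],[0,0,-9.5]],
    [[0,0,1.2],[0,0,-9.6]],
    [[0,0,0],[0,0,0]],
    [[0,0,0],[0,0,0]],
  ],
  claw=0.1,
)

```text
clock: 29.88
tool_pos: [0.4531, -0.2745, 0.1598]
eef_rot: [0.994, 0.109, -0.0, -0.0]
contact_force: [-1.1, -0.4, 0.5]
opening: 0.546
finger_force: 0.0
```

```bash
python3 - <<'E'
from h import *
d=snap("wrist","w12"); im=cv2.imread("pics/w12_raw.png")
q=proj(d,[[.4536+.08*np.cos(np.radians(12.67)),-.2744+.08*np.sin(np.radians(12.67)),.005],[.4536,-.2744,.005],[.378,-.29,.005]]); print("pred px",q.round(0).tolist())
m=cmask(im,(0,0,0),(180,255,75),(235,60,285,216)); ys,xs=np.nonzero(m); print(xs.min(),xs.max(),ys.min(),ys.max(),m.sum())
togo([.4536,-.2744,.0205],12.67)
E
```

```text
pred px [[256.0, 100.0], [256.0, 179.0], [255.0, 245.0]]
252 260 100 215 1009.0
t 29.93 pos [ 0.4532 -0.2744  0.1601] x-axis yaw 12.53 z [ 0. -0. -1.] open 0.549 F [0.3 0.1 0. ] q [ 0.66  0.73 -0.34  1.94  0.44  0.55 -1.33]
shift cm [ 0.04  0.   13.96] turn [ 0.03 -0.01 -0.14] |d| 14.0
```

View pics/w12.png

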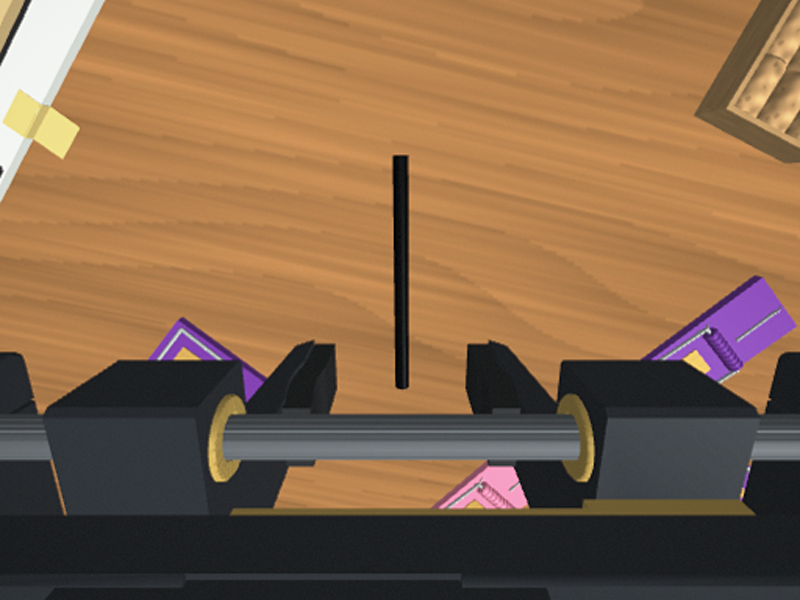

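```bash
python3 - <<'E'
from h import *
d=cal("w12"); s,Rm=st()
P=[back(d,(u+.5)*.64-.5,(v+.5)*.64-.5,z) for u,v,z in((400.5,155,.005),(402,388.5,.004))]
for p in P: print(p.round(4),(Rm.T@(p-s["tool_pos"])*1000).round(1))
c=(P[0]+P[1])/2; print(c, np.linalg.norm(P[0]-P[1])); togo([c[0],c[1],.0205],np.degrees(np.arctan2(*(P[0]-P[1])[1::-1])))
E
```

```text
t 29.93 pos [ 0.4532 -0.2744  0.1601] x-axis yaw 12.53 z [ 0. -0. -1.] open 0.549 F [0.3 0.1 0. ] q [ 0.66  0.73 -0.34  1.94  0.44  0.55 -1.33]
[ 0.5321 -0.2568  0.005 ] [ 8.080e+01 -1.000e-01  1.551e+02]
[ 0.3734 -0.2931  0.004 ] [-82.    0.9 156.1]
[ 0.45275739 -0.27496956  0.0045    ] 0.1628701048937564
t 29.93 pos [ 0.4532 -0.2744  0.1601] x-axis yaw 12.53 z [ 0. -0. -1.] open 0.549 F [0.3 0.1 0. ] q [ 0.66  0.73 -0.34  1.94  0.44  0.55 -1.33]
shift cm [-0.06  0.04 13.96] turn [ 0.03 -0.01 -0.34] |d| 14.0
```

Request:
step_arm(
  steps=[
    [[-0.05,0.03,4],[0,0,-0.3]],
    [[0,0,5],[0,0,0]],
    [[0,0,3],[0,0,0]],
    [[0,0,1.4],[0,0,0]],
    [[0,0,0.4],[0,0,0]],
    [[0,0,0.15],[0,0,0]],
    [[0,0,0],[0,0,0]],
    [[0,0,0],[0,0,0]],
  ],
)

```text
clock: 30.92
tool_pos: [0.4529, -0.2747, 0.0213]
eef_rot: [0.994, 0.113, 0.001, 0.0]
contact_force: [-0.9, -0.2, 0.0]
opening: 0.555
finger_force: 0.0
```

Request:
step_arm(
  steps=[
    [[0,0,0],[0,0,0]],
    [[0,0,0],[0,0,0]],
    [[0,0,0],[0,0,0]],
    [[0,0,0],[0,0,0]],
    [[0,0,0],[0,0,0]],
  ],
  claw=-1,
  grip_force=15,
)

```text
clock: 31.55
tool_pos: [0.4525, -0.2744, 0.0205]
eef_rot: [0.994, 0.113, -0.0, 0.0]
contact_force: [0.2, 0.2, -0.1]
opening: 0.105
finger_force: 15.0
```

Request:
step_arm(
  steps=[
    [[0,0,-2],[0,0,0]],
    [[0,0,-4],[0,0,0]],
    [[0,0,-4],[0,0,0]],
    [[0,0,-2],[0,0,0]],
    [[0,0,0],[0,0,0]],
    [[0,0,0],[0,0,0]],
  ],
)

```text
clock: 32.3
tool_pos: [0.4519, -0.2743, 0.1397]
eef_rot: [0.994, 0.113, -0.001, -0.0]
contact_force: [-0.7, -0.0, 0.2]
opening: 0.107
finger_force: 15.0
```

```bash
python3 - <<'E'
from h import *
s,Rm=st(); d=snap("wrist","w13"); im=cv2.imread("pics/w13_raw.png")
m=cmask(im,(0,0,0),(180,255,75),(235,20,285,215)); ys,xs=np.nonzero(m); v=ys.min(); u=xs[ys<v+6].mean()
for uu,vv in((u,v-.5),):
    p=back(d,uu,vv,s["tool_pos"][2]-.0155); print(u,v,"far end tool mm",(Rm.T@(p-s["tool_pos"])*1000).round(1))
tgt=C0+Q@[-.1138,0]; togo([*tgt,.12],64.61)
E
```

```text
t 32.3 pos [ 0.4519 -0.2743  0.1397] x-axis yaw 12.98 z [-0.001  0.    -1.   ] open 0.107 F [-0.7 -0.   0.2] q [ 0.66  0.76 -0.33  1.95  0.48  0.51 -1.36]
256.4201680672269 85 far end tool mm [81.8 -0.  15.4]
t 32.35 pos [ 0.4518 -0.2741  0.1395] x-axis yaw 12.99 z [-0.002  0.001 -1.   ] open 0.104 F [ 0.1  0.2 -0.7] q [ 0.66  0.76 -0.33  1.95  0.48  0.51 -1.36]
shift cm [  9.61 -30.01   1.96] turn [ -0.1    0.06 -51.62] |d| 31.6
```

Request:
step_arm(
  steps=[
    [[1.6,-5,0],[0,0,0]],
    [[1.6,-5,0],[0,0,0]],
    [[1.6,-5,0],[0,0,0]],
    [[1.6,-5,0],[0,0,0]],
    [[1.6,-5,0],[0,0,0]],
    [[1.6,-5,0],[0,0,0]],
    [[0,0,0.4],[0,0,-10.3]],
    [[0,0,0.4],[0,0,-10.3]],
    [[0,0,0.4],[0,0,-10.3]],
    [[0,0,0.4],[0,0,-10.3]],
    [[0,0,0.4],[0,0,-10.4]],
    [[0,0,0],[0,0,0]],
  ],
)

```text
clock: 33.85
tool_pos: [0.4778, 0.0394, 0.1193]
eef_rot: [0.846, 0.534, -0.001, -0.001]
contact_force: [-0.6, 0.1, -0.0]
opening: 0.107
finger_force: 15.0
```

Request:
step_arm(
  steps=[
    [[0,0,2],[0,0,0]],
    [[0,0,0],[0,0,0]],
    [[0,0,0],[0,0,0]],
  ],
)

```text
clock: 34.22
tool_pos: [0.4786, 0.0396, 0.1007]
eef_rot: [0.846, 0.534, -0.0, 0.0]
contact_force: [0.2, -0.5, 0.7]
opening: 0.107
finger_force: 15.0
```

```bash
python3 - <<'E'
from h import *
snap("wrist","w14"); tgt=C0+Q@[-.1138,-.0006]; togo([*tgt,.0625],64.9)
E
```

```text
t 34.27 pos [0.4788 0.0396 0.1009] x-axis yaw 64.53 z [ 0. -0. -1.] open 0.106 F [ 0.7  0.1 -0. ] q [ 0.03  0.8  -0.34  2.11  0.77  0.35 -1.4 ]
shift cm [-0.08 -0.09  3.84] turn [ 0.02 -0.01 -0.37] |d| 3.8
```

View pics/w14.png

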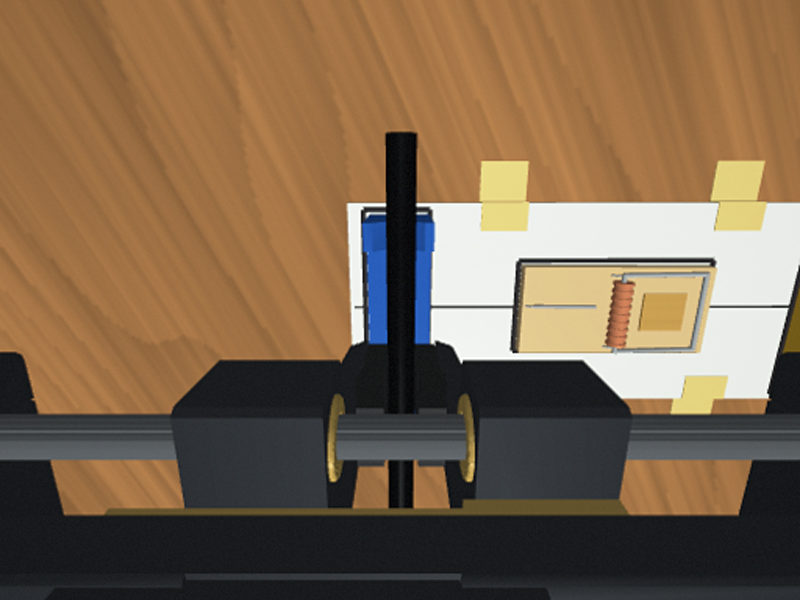

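Request:
step_arm(
  steps=[
    [[-0.08,-0.09,1.5],[0,0,-0.3]],
    [[0,0,1.5],[0,0,0]],
    [[0,0,0.6],[0,0,0]],
    [[0,0,0.2],[0,0,0]],
    [[0,0,0.1],[0,0,0]],
    [[0,0,0],[0,0,0]],
  ],
)

```text
clock: 35.02
tool_pos: [0.4777, 0.0392, 0.0618]
eef_rot: [0.844, 0.536, 0.0, 0.0]
contact_force: [0.4, -0.0, 0.3]
opening: 0.104
finger_force: 15.0
```

```bash
python3 - <<'E'
from h import *
tgt=C0+Q@[-.1138,-.0006]; togo([*tgt,.0615],64.9)
E
```

```text
t 35.02 pos [0.4777 0.0392 0.0618] x-axis yaw 64.87 z [ 0.001  0.    -1.   ] open 0.104 F [ 0.4 -0.   0.3] q [-0.04  0.87 -0.22  2.13  0.85  0.23 -1.46]
shift cm [ 0.01 -0.01  0.03] turn [ 0.03 -0.02 -0.03] |d| 0.0
```

Request:
step_arm(
  steps=[
    [[0,0,0.05],[0,0,0]],
    [[0,0,0],[0,0,0]],
  ],
)

```text
clock: 35.28
tool_pos: [0.4775, 0.0392, 0.0614]
eef_rot: [0.844, 0.536, 0.0, 0.0]
contact_force: [-1.7, -0.3, 5.6]
opening: 0.106
finger_force: 15.0
```

Request:
step_arm(
  steps=[
    [[0,0,0],[0,0,0]],
    [[0,0,0],[0,0,0]],
    [[0,0,0],[0,0,0]],
  ],
  claw=-0.3,
)

```text
clock: 35.65
tool_pos: [0.4775, 0.0391, 0.0609]
eef_rot: [0.844, 0.536, -0.0, 0.0]
contact_force: [-0.7, -0.2, 0.8]
opening: 0.348
finger_force: 0.0
```

Request:
step_arm(
  steps=[
    [[0,0,-2],[0,0,0]],
    [[0,0,-5],[0,0,0]],
    [[0,0,-5],[0,0,0]],
    [[0,0,-3],[0,0,0]],
    [[0,0,0],[0,0,0]],
    [[0,0,0],[0,0,0]],
  ],
)

```text
clock: 36.4
tool_pos: [0.4769, 0.0387, 0.2102]
eef_rot: [0.844, 0.536, -0.001, -0.0]
contact_force: [0.4, -0.5, 0.0]
opening: 0.354
finger_force: 0.0
```

```bash
python3 - <<'E'
from h import *
d=snap("wrist","w15"); im=cv2.imread("pics/w15_raw.png"); snap("top","t15")
m=cmask(im,(0,0,0),(180,255,75),(235,20,285,216)); ys,xs=np.nonzero(m); v=ys.min(); u=xs[ys<v+6].mean(); print(u,v,ys.max())
p=back(d,u,v-.5,.046); print("far end chassis mm",(Q.T@(p[:2]-C0)*1000).round(1))
# wood axle from earlier view
d=cal("w2")
P=[back(d,(u+.5)*.64-.5,(v+.5)*.64-.5,.005) for u,v in((507.5,104),(522,291.5))]; c=(P[0]+P[1])/2; print("wood",P,c,np.linalg.norm(P[0]-P[1]))
a=np.degrees(np.arctan2(*(P[0]-P[1])[1::-1])); print(a); togo([*c[:2],.16],a)
E
```

```text
256.8235294117647 98 215
far end chassis mm [-113.9   81.1]
wood [array([0.63099738, 0.34157735, 0.005     ]), array([0.46844128, 0.33993166, 0.005     ])] [0.54971933 0.3407545  0.005     ] 0.16256443208790994
0.5800315331960628
t 36.5 pos [0.4767 0.0389 0.2098] x-axis yaw 64.9 z [-0.003 -0.001 -1.   ] open 0.35 F [-0.3 -0.5 -0.1] q [ 0.19  0.63 -0.59  2.03  0.57  0.64 -1.22]
shift cm [30.44 -6.19  4.94] turn [-5.000e-02  1.500e-01  6.432e+01] |d| 31.5
```

View pics/w15.png

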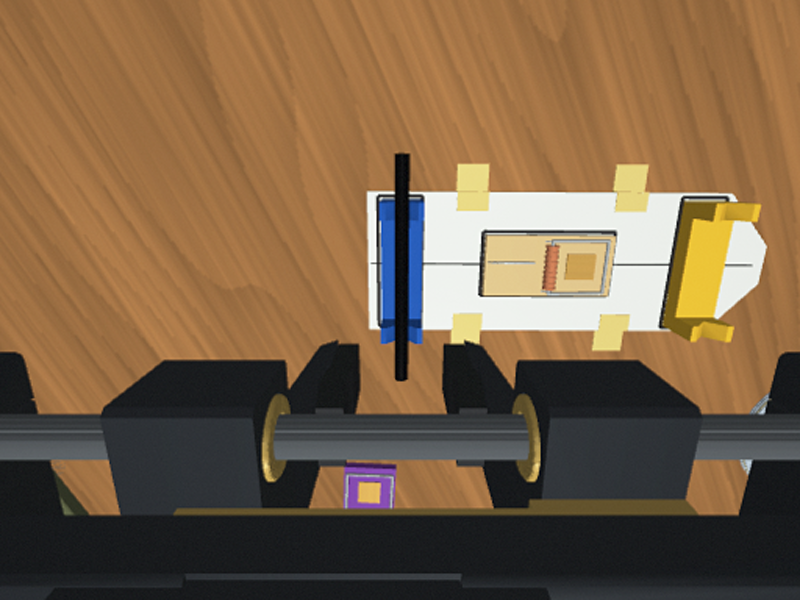

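The black axle lies in both blue notches, with ends at (402,153) and (400,380), about even. Next is the wooden axle.

Request:
step_arm(
  steps=[
    [[5.07,-1.03,0],[0,0,0]],
    [[5.07,-1.03,0],[0,0,0]],
    [[5.07,-1.03,0],[0,0,0]],
    [[5.07,-1.03,0],[0,0,0]],
    [[5.07,-1.03,0],[0,0,0]],
    [[5.07,-1.03,0],[0,0,0]],
  ],
  claw=0.1,
)

```text
clock: 37.25
tool_pos: [0.5503, 0.3421, 0.2092]
eef_rot: [0.844, 0.537, -0.001, 0.0]
contact_force: [-0.0, 0.3, -0.3]
opening: 0.548
finger_force: 0.0
```

Request:
step_arm(
  steps=[
    [[0,0,0.7],[0,0,9.2]],
    [[0,0,0.7],[0,0,9.2]],
    [[0,0,0.7],[0,0,9.2]],
    [[0,0,0.7],[0,0,9.2]],
    [[0,0,0.7],[0,0,9.2]],
    [[0,0,0.7],[0,0,9.2]],
    [[0,0,0.7],[0,0,9.2]],
    [[0,0,0],[0,0,0]],
    [[0,0,0],[0,0,0]],
  ],
)

```text
clock: 38.38
tool_pos: [0.5503, 0.3408, 0.1614]
eef_rot: [1.0, 0.006, -0.0, 0.0]
contact_force: [-0.1, 0.3, 0.5]
opening: 0.552
finger_force: 0.0
```

```bash
python3 - <<'E'
from h import *
d=snap("wrist","w16",crop=(180,60,340,260),scale=3)
togo([.5497,.3407,.0205],.6)
E
```

```text
t 38.42 pos [0.5505 0.3409 0.1617] x-axis yaw 0.62 z [-0. -0. -1.] open 0.553 F [0.5 0.6 0.2] q [-0.5   0.84 -0.23  1.57  0.25  0.76 -2.4 ]
shift cm [-0.08  0.02 14.12] turn [0.02 0.02 0.02] |d| 14.1
```

View pics/w16.png

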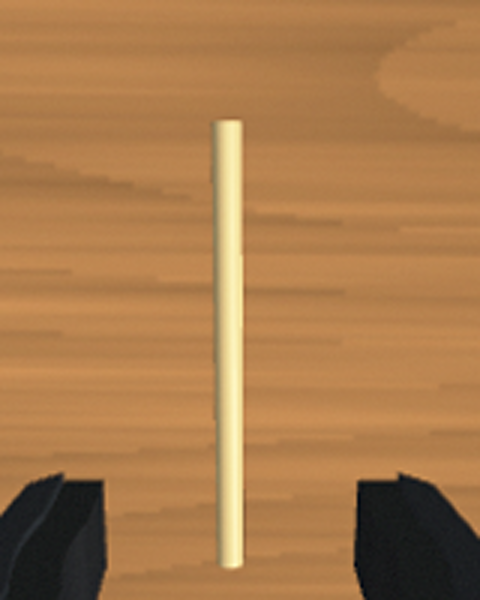

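The wooden axle is centred between the fingers, with crop ends at (229,120) and (230,568).

```bash
python3 - <<'E'
from h import *
d=cal("w16")
P=[back(d,180+(u+.5)/3-.5,60+(v+.5)/3-.5,.005) for u,v in((228.5,119.5),(230.5,567))]; c=(P[0]+P[1])/2; print(P,c,np.linalg.norm(P[0]-P[1]))
togo([*c[:2],.0205],np.degrees(np.arctan2(*(P[0]-P[1])[1::-1])))
E
```

```text
[array([0.63084418, 0.34216817, 0.005     ]), array([0.4678018 , 0.33955399, 0.005     ])] [0.54932299 0.34086108 0.005     ] 0.16306334122582022
t 38.42 pos [0.5505 0.3409 0.1617] x-axis yaw 0.62 z [-0. -0. -1.] open 0.553 F [0.5 0.6 0.2] q [-0.5   0.84 -0.23  1.57  0.25  0.76 -2.4 ]
shift cm [-0.11  0.   14.12] turn [ 0.02  0.02 -0.3 ] |d| 14.1
```

Request:
step_arm(
  steps=[
    [[-0.1,0,4],[0,0,-0.3]],
    [[0,0,5],[0,0,0]],
    [[0,0,3],[0,0,0]],
    [[0,0,1.5],[0,0,0]],
    [[0,0,0.4],[0,0,0]],
    [[0,0,0.2],[0,0,0]],
    [[0,0,0],[0,0,0]],
    [[0,0,0],[0,0,0]],
  ],
)

```text
clock: 39.42
tool_pos: [0.5501, 0.3411, 0.0219]
eef_rot: [1.0, 0.007, 0.001, -0.0]
contact_force: [0.3, 0.3, 0.2]
opening: 0.546
finger_force: 0.0
```

Request:
step_arm(
  steps=[
    [[0,0,0],[0,0,0]],
    [[0,0,0],[0,0,0]],
    [[0,0,0],[0,0,0]],
    [[0,0,0],[0,0,0]],
    [[0,0,0],[0,0,0]],
  ],
  claw=-1,
  grip_force=15,
)

```text
clock: 40.05
tool_pos: [0.5496, 0.3408, 0.021]
eef_rot: [1.0, 0.007, -0.0, 0.0]
contact_force: [-0.0, -0.7, 0.1]
opening: 0.108
finger_force: 15.0
```

Request:
step_arm(
  steps=[
    [[0,0,-2],[0,0,0]],
    [[0,0,-4],[0,0,0]],
    [[0,0,-4],[0,0,0]],
    [[0,0,-2],[0,0,0]],
    [[0,0,0],[0,0,0]],
    [[0,0,0],[0,0,0]],
  ],
)

```text
clock: 40.8
tool_pos: [0.5489, 0.3402, 0.1398]
eef_rot: [1.0, 0.007, -0.001, 0.001]
contact_force: [-0.8, -0.2, 0.2]
opening: 0.107
finger_force: 15.0
```

```bash
python3 - <<'E'
from h import *
s,Rm=st(); d=snap("wrist","w17"); im=cv2.imread("pics/w17_raw.png").astype(int)
col=im[40:160,254:259].mean(axis=1); sat=col[:,2]-col[:,0]; g=np.abs(np.diff(col.sum(1))); print("edge row",40+np.argsort(g)[-4:],np.sort(g)[-4:].round(0))
v=40+np.argmax(g)+.5
p=back(d,256.4,v,s["tool_pos"][2]-.0155); print("far end tool mm",(Rm.T@(p-s["tool_pos"])*1000).round(1))
tgt=C0+Q@[.1145,-.0008]; print(tgt); togo([*tgt,.12],64.9)
E
```

```text
t 40.8 pos [0.5489 0.3402 0.1398] x-axis yaw 0.79 z [-0.002 -0.002 -1.   ] open 0.107 F [-0.8 -0.2  0.2] q [-0.51  0.87 -0.23  1.59  0.26  0.72 -2.41]
edge row [87 52 85 86] [ 10.  11. 116. 123.]
far end tool mm [80.8 -0.1 15.3]
[ 0.68379744 -0.05871775]
t 40.85 pos [0.5487 0.3401 0.1394] x-axis yaw 0.79 z [-0.002 -0.002 -1.   ] open 0.107 F [ 0.4  0.  -0.7] q [-0.51  0.87 -0.23  1.59  0.26  0.72 -2.41]
shift cm [12.96 40.06  1.98] turn [ 2.000e-02  1.900e-01 -6.411e+01] |d| 42.2
```

Request:
step_arm(
  steps=[
    [[1.62,5.01,0],[0,0,0]],
    [[1.62,5.01,0],[0,0,0]],
    [[1.62,5.01,0],[0,0,0]],
    [[1.62,5.01,0],[0,0,0]],
    [[1.62,5.01,0],[0,0,0]],
    [[1.62,5.01,0],[0,0,0]],
    [[1.62,5.01,0],[0,0,0]],
    [[1.62,5.01,0],[0,0,0]],
  ],
)

```text
clock: 41.85
tool_pos: [0.6842, -0.0598, 0.1392]
eef_rot: [1.0, 0.007, -0.001, -0.0]
contact_force: [1.6, 0.4, -0.1]
opening: 0.106
finger_force: 15.0
```

Request:
step_arm(
  steps=[
    [[0,0,0.3],[0,0,-9.2]],
    [[0,0,0.5],[0,0,-9.2]],
    [[0,0,0.5],[0,0,-9.2]],
    [[0,0,0.5],[0,0,-9.2]],
    [[0,0,0.5],[0,0,-9.1]],
    [[0,0,0.5],[0,0,-9.1]],
    [[0,0,0.5],[0,0,-9.1]],
    [[0,0,1],[0,0,0]],
    [[0,0,0],[0,0,0]],
    [[0,0,0],[0,0,0]],
  ],
)

```text
clock: 43.1
tool_pos: [0.6846, -0.0581, 0.0977]
eef_rot: [0.844, 0.536, -0.0, -0.0]
contact_force: [-0.1, -0.4, -1.0]
opening: 0.103
finger_force: 15.0
```

```bash
python3 - <<'E'
from h import *
tgt=C0+Q@[.1145,-.0012]; togo([*tgt,.0545],64.9)
E
```

```text
t 43.1 pos [ 0.6846 -0.0581  0.0977] x-axis yaw 64.82 z [-0. -0. -1.] open 0.103 F [-0.1 -0.4 -1. ] q [ 0.3   1.02 -0.57  1.46  0.66  0.86 -0.93]
shift cm [-0.13 -0.05  4.32] turn [-0.01  0.02 -0.08] |d| 4.3
```

Request:
step_arm(
  steps=[
    [[-0.12,-0.05,1.7],[0,0,0]],
    [[0,0,1.5],[0,0,0]],
    [[0,0,0.7],[0,0,0]],
    [[0,0,0.2],[0,0,0]],
    [[0,0,0.1],[0,0,0]],
    [[0,0,0],[0,0,0]],
    [[0,0,0],[0,0,0]],
  ],
)

```text
clock: 43.98
tool_pos: [0.684, -0.059, 0.0565]
eef_rot: [0.844, 0.536, 0.0, 0.0]
contact_force: [-0.5, -0.3, 0.6]
opening: 0.106
finger_force: 15.0
```

```bash
python3 - <<'E'
from h import *
tgt=C0+Q@[.1145,-.0012]; togo([*tgt,.0540],64.9)
E
```

```text
t 43.98 pos [ 0.684  -0.059   0.0565] x-axis yaw 64.88 z [ 0.001 -0.    -1.   ] open 0.106 F [-0.5 -0.3  0.6] q [ 0.29  1.07 -0.55  1.47  0.69  0.8  -0.96]
shift cm [-0.02 -0.04  0.25] turn [ 0.04 -0.02 -0.02] |d| 0.2
```

Request:
step_arm(
  steps=[
    [[-0.02,-0.04,0.1],[0,0,0]],
    [[0,0,0.1],[0,0,0]],
    [[0,0,0.05],[0,0,0]],
    [[0,0,0],[0,0,0]],
  ],
)

```text
clock: 44.48
tool_pos: [0.6835, -0.0592, 0.054]
eef_rot: [0.844, 0.536, 0.0, 0.0]
contact_force: [-1.2, -1.2, 4.1]
opening: 0.106
finger_force: 15.0
```

Request:
step_arm(
  steps=[
    [[0,0,0],[0,0,0]],
    [[0,0,0],[0,0,0]],
    [[0,0,0],[0,0,0]],
  ],
  claw=-0.3,
)

```text
clock: 44.85
tool_pos: [0.6831, -0.059, 0.0533]
eef_rot: [0.844, 0.537, -0.0, -0.0]
contact_force: [0.2, -0.7, 0.8]
opening: 0.348
finger_force: 0.0
```

Request:
step_arm(
  steps=[
    [[0,0,-2],[0,0,0]],
    [[0,0,-5],[0,0,0]],
    [[0,0,-5],[0,0,0]],
    [[0,0,-5],[0,0,0]],
    [[-5,0,-2],[0,0,0]],
    [[-5,0,0],[0,0,0]],
    [[0,-5,0],[0,0,0]],
    [[0,-5,0],[0,0,0]],
    [[0,0,0],[0,0,0]],
    [[0,0,0],[0,0,0]],
  ],
)

```text
clock: 46.1
tool_pos: [0.5515, -0.1074, 0.2449]
eef_rot: [0.844, 0.536, 0.001, 0.001]
contact_force: [0.1, -0.1, -0.8]
opening: 0.35
finger_force: 0.0
```

```bash
python3 - <<'E'
from h import *
st(); snap("wrist","w18",crop=(140,20,470,240))
E
```

```text
t 46.1 pos [ 0.5515 -0.1074  0.2449] x-axis yaw 64.87 z [ 0.003 -0.001 -1.   ] open 0.35 F [ 0.1 -0.1 -0.8] q [ 0.51  0.69 -0.68  1.76  0.55  0.88 -0.86]
```

View pics/w18.png

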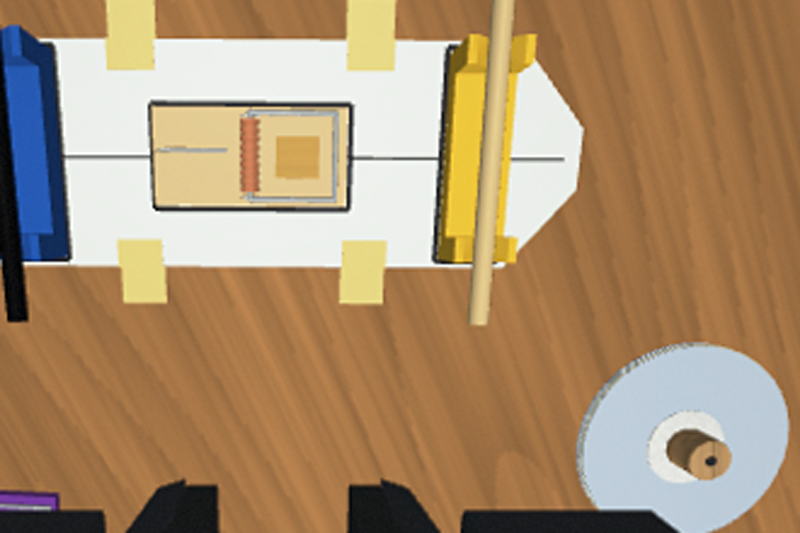

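Both axles lie in their notches and the trap sits inside its outline. I'll do a quick evenness check from the lower rod ends at (480,325) and (18,321).

```bash
python3 - <<'E'
from h import *
d=cal("w18"); k=800/330
for u,v,z in((480,324,.036),(18,320,.044)):
    p=back(d,140+(u+.5)/k-.5,20+(v+.5)/k-.5,z); print((Q.T@(p[:2]-C0)*1000).round(1))
E
```

```text
[117.1 -81.6]
[-114.4  -79.4]
```

```bash
python3 -c "
from plant import finish_job; print(finish_job())"
```

```text
the job is handed in; nothing more can be done
None
```

The dry-fit is complete and handed in at about 46 s: both brackets and the mousetrap stand within their outlines (blue about 1.4 mm off centre), the trap's bow faces the nose, and each axle lies in both its notches, centred to about 1–2 mm.

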